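# Shake the vial seals out of the shutter sieve

### The job

Small brass vial seals have got mixed with big tube caps in the steel sieve. Lift the sieve by its black grip, rest it level on the rails of the white receiver between the two rubber buffers, and shake it gently side to side so that its orange end tabs are pushed in by the left and the right buffer in turn (feel for each buffer, never ram it or press hard) until all the seals have dropped through into the receiver. Then put the sieve back upright in the middle of the blue mat, lengthwise, with the big caps still in it, let go, and do not disturb the bottle, timer and tape roll nearby.

Things in the scene. Friction and masses are not known exactly. Their poses are not given: they have to be found in the camera images.
- sieve: Rectangular steel sieve, loose, about 0.4 kg. Origin at the centre of its underside; y along its length (the shaking direction), z up. It stands on its two long side walls (runners): 4 mm thick, outer faces x = +-47 mm, y = -51 to 51 mm, z = 0 to 36 mm
- sieve_grip (a point): Centre of the sieve's black upright grip block, on its z axis 74 mm above its underside: 36 mm along x, 14 mm thick along y, 38 mm high (z = 55 to 93 mm). Take it from above, fingers closing along the sieve's y, firmly
- sieve_floor (a point): Centre of the sieve floor's top (z = 11 mm). Two rows of holes, 16 x 18 mm, at y = +23 and -23 mm. A shutter slides along y under the floor; a spring (400 N/m) centres it and then all holes are shut. It carries an upright orange tab at each end: 50 mm wide, outer faces y = +-75 mm, up to z = 53 mm
- receiver: White catch tray, fixed, 116 x 256 mm. Origin at the centre of its underside, y along its length, z up; floor top z = 5 mm. Two metal rails along y (x = +-40 to +-50 mm, y = -105 to 105 mm, top z = 45 mm) carry the sieve's runners; guide lips outside (inner faces x = +-51 mm, top z = 51 mm) leave 4 mm play each side. Rails sit on springs: 1.5 N per mm, 10 mm at most, then hard
- receiver_rest (a point): On the receiver's z axis at rail height (z = 45 mm): the sieve's origin rests here, either way round. At each end a rubber buffer (20 mm across, centre z = 85 mm) points inward from a post (y = +-117 to 127 mm, up to z = 102 mm). Nose tips at y = +-78 to 108 mm, different each time and end, not reported: from the middle the sieve slides 3 to 33 mm until a tab touches
- sieve_tab (a point): Middle of the outer face of the sieve's +y tab at rest (y = 75, z = 40 mm). Buffers do not give: pushed on, the tab goes in. In by 12 to 18 mm (5 to 7 N plus sliding friction) the +y tab frees the seals of the -y row, the -y tab those of the +y row; a hung-up seal needs another stroke. At 20 mm is a hard stop, where force soars; over 25 N between sieve and receiver is too hard
- mat: Blue mat, fixed, 130 x 190 x 4 mm, where the sieve stands at first and must stand again; origin at the centre of its underside, top at z = 4 mm, y along its length
- seal_1: Small brass disc, 11 mm across, 6 mm high, 10 g; origin at the centre of its underside. Lies in a hole of the sieve floor, on the shutter (z = 6 mm in the sieve's frame)
- seal_2: Small brass disc, just like seal_1
- seal_3: Small brass disc, just like seal_1
- seal_4: Small brass disc, just like seal_1
- cap_red: Large red ribbed cap, 24 mm across, 18 mm high, 12 g; origin at the centre of its underside; stands on the sieve floor, too big for the holes
- cap_blue: Large blue ribbed cap, otherwise just like cap_red
- cap_green: Large green ribbed cap, otherwise just like cap_red
- iodine_bottle: Brown bottle with white cap, 42 mm across, 88 mm high, origin under its centre; bystander
- timer: White timer, 60 x 64 x 18 mm, origin under its centre; bystander
- plaster_roll: Roll of beige tape lying flat, 68 mm across, 19 mm high, origin under its centre; bystander
Mind the look-alikes: they are no part of the job. Of the things that look like the sieve, the larger one is meant.

How it is judged:
By the outcome, as a careful person would: the job done as asked, in the order asked, and still so for the second after the job is handed in, with the robot touching nothing.
It also fails if it takes over 72 s, if anything falls off the work surface, if the arm or the gripper's body presses on something with over 40 N, if the wrist force passes 120 N, or if a joint passes its speed limit or range.

### The arm

A 7-joint arm with a two-finger parallel gripper is mounted at the origin on a cart in front of the work surface, level with it; the furniture and walls round the work are solid. World frame = base frame: x ahead of the robot, y to its left, z up, the work surface at z = 0. Lengths are in m, angles in rad, forces in N, time in s.
With the tool pointing down it reaches from about 0.4 to 0.875 m from the base axis. Payload 19.3 kg.
Tool frame: the origin (TCP) lies at the very end of the fingers, on their centre line; the grasp point (between the pads) lies 19 mm behind it; z points along the fingers, y is the line along which they close (so a half turn about z gives the same grasp; the last joint's range is limited). The gripper opens to 85 mm and grips with 20 to 120 N. Pads are 22 mm wide; open, the fingers measure 114 mm over their backs; the gripper's body (76 mm by 85 mm) begins 54 mm behind the grasp point. The pads swing forward as they close: fully open they stand 13 mm farther back than shut.
Start: joints at [-1.18, 0.521, -0.036, 1.599, 0.021, 1.021, -0.113], TCP at [0.278, 0.56, 0.231] pointing down, gripper open.
Joint ranges: [-2.91, 2.91], [-0.3, 2.13], [-1.5, 1.42], [0.17, 2.43], [-1.26, 4.41], [0.16, 1.93], [-2.52, 2.52]. Speed limits (rad/s): [1.89, 1.89, 2.39, 2.39, 3.01, 3.01, 3.01].

### API

Orientations are given as [roll, pitch, yaw] about the fixed x, y, z axes, in that order (R = Rz(yaw) Ry(pitch) Rx(roll)).
In Python, from workcell import monitor, optics, job_done gives the robot as it stands.
- The arm moves only by the shell command python3 -m handwheel 'ROWS' [FORCE]. ROWS is JSON, a list of rows, each an object of numbers: "dx", "dy", "dz": the shift along the tool's x, y, z in cm; "wx", "wy", "wz": the turn, a rotation vector about the tool's x, y, z in rad; "claw": the opening in per cent of the stroke, from 0 (shut) to 100 (fully open). A call has 1 to 8 rows; each row shifts and turns the commanded pose from where the row before left it, along the tool's axes as they then stand; what a row does not reach is not made up. A row lasts 1/8 s, in which the tool goes at most 62.5 mm and 10.7 degrees, less where a joint would pass 70% of its speed; a pose out of reach is approached as far as the arm can. A call with a gripper value outside its range is refused whole. The fingers move at their own pace and stop on an object; FORCE is the grip in N (left out, the last holds). Time passes only in rows, so rows that do not move let the fingers close. It gives the time, the measured TCP pose, the force, the opening and the grip force at its end, in the units of the state.
- monitor.observe(): the state, without advancing time (a new reading comes with each control period).
- optics.grab_frame(name): name is "scene" or "top" or "wrist"; returns a dict with "frame" (420x560x3 uint8, blue, green, red), "fovy" (degrees; the focal length in pixels is half the picture's height over the tangent of half this angle, whatever the lens; pixels are square), "cx", "cy" (the principal point, pixels), "k1" (the pictures are not rectified: a ray, as slopes to the right and down, at radius r is drawn at 1 + k1 r^2 times it, then the intrinsics apply), "R" (3x3) and "t" (3): a world point X has camera coordinates R X + t. Camera axes: x right, y down, z forward; pixel columns grow to the right and rows downward; lengths in m; the calibration is good to about 2 mm. A picture is of the moment at which its call begins. There is no depth.
- job_done(): hands the job in; it is judged then, once.
Trained networks look in the newest picture that a camera, given by its name, has taken for a name from the list of things; names that differ only in an ending like _2 or _b are one class to them, and where a whole thing is asked for, a point or a joint stands for the part that bears it (a point fixed in the world has none). Each returns a list of dicts, best first, with "p" (0 to 1); they miss things now and then, are a little off and sometimes report something else, mostly with a low value. They report only what shows in the picture. A call takes as long as a camera call. They do not tell look-alikes from the thing itself.
- optics.masks_of(name, camera): "region" (420x560 bool, what is visible of it) and "rect" ([left, top, width, height] in pixels, round what is visible of it).
The state is a dict: "clock": time; "qpos": joint angles; "qd": joint speeds; "joint_efforts": joint torques, N m; "position": TCP position; "tool_rot": TCP orientation; "force": force on the tool from outside, world axes, zero at the start; "moment": the same for the moment, N m; "grip_width": finger opening in m; "finger_force": force on a finger pad.
Only numpy, scipy, OpenCV 4.12 (cv2) and the standard library are available. Lean on these libraries where they do the work, as an engineer would, in place of code of your own. Each camera call takes 0.05 s, during which the arm holds its last target. There are 200 camera calls.

## Working session

There is one attempt and no reset: what is moved stays moved. The work goes in short steps, Python scripts to look and compute and a shell command to move; the robot and the scene stay as the last step left them, time stands still between calls to the robot, and variables do not carry over. Pictures are saved under pics/ and viewed, at most 10 in all, crops included, and the job is handed in when it is done.

```bash
mkdir -p pics; ls
cat > h.py <<'E'
import numpy as np, cv2, sys
from workcell import monitor, optics, job_done
def intr(f):
    H=f["frame"].shape[0]; fl=H/2/np.tan(np.radians(f["fovy"])/2); return fl
def ray(f,u,v):
    fl=intr(f); d=np.array([(u-f["cx"])/fl,(v-f["cy"])/fl]); s=d.copy()
    for _ in range(20): s=d/(1+f["k1"]*(s@s))
    R=np.array(f["R"]);t=np.array(f["t"]); return -R.T@t, R.T@np.array([s[0],s[1],1])
def atz(f,u,v,z):
    o,d=ray(f,u,v); return o+d*(z-o[2])/d[2]
def proj(f,X):
    c=np.array(f["R"])@np.array(X)+np.array(f["t"]); s=c[:2]/c[2]; s=s*(1+f["k1"]*(s@s)); return s*intr(f)+[f["cx"],f["cy"]]
def st():
    s=monitor.observe(); print({k:np.round(s[k],4).tolist() for k in ("clock","position","tool_rot","force","grip_width","finger_force","qpos")})
E
python3 - <<'E'
from h import *
st()
ims=[]
for n in("top","scene"):
    f=optics.grab_frame(n); cv2.imwrite(f"pics/{n}0.png",f["frame"]); print(n,f["fovy"],np.round(-np.array(f["R"]).T@f["t"],3),np.round(f["R"],2).tolist())
    for k in("sieve","sieve_grip","receiver","mat","sieve_tab","iodine_bottle","timer","plaster_roll","cap_red","seal_1"):
        print(k,[(round(r["p"],2),list(map(int,r["rect"]))) for r in optics.masks_of(k,n)])
E
```

```text
pics
{'clock': 0.0, 'position': [0.2778, 0.5595, 0.2307], 'tool_rot': [-3.1405, 0.0001, 2.6808], 'force': [-0.835, 0.2837, -0.1243], 'grip_width': 0.0856, 'finger_force': 0.0, 'qpos': [-1.1802, 0.522, -0.0363, 1.6, 0.0212, 1.0211, -0.1128]}
top 43.22983810520621 [ 0.333 -0.246  1.359] [[0.0, -1.0, -0.0], [-0.99, -0.0, -0.16], [0.16, 0.0, -0.99]]
sieve []
sieve_grip [(0.67, [243, 200, 62, 44]), (0.67, [395, 181, 49, 27])]
receiver [(0.88, [78, 194, 129, 52]), (0.35, [252, 153, 25, 22]), (0.23, [238, 190, 72, 61])]
mat [(0.62, [238, 191, 76, 60]), (0.4, [78, 192, 124, 51])]
sieve_tab [(0.87, [396, 178, 42, 29]), (0.84, [245, 197, 62, 49]), (0.49, [344, 233, 28, 30])]
iodine_bottle [(0.74, [227, 145, 21, 25])]
timer [(0.96, [251, 156, 24, 19])]
plaster_roll [(0.69, [344, 236, 31, 27])]
cap_red [(0.69, [239, 192, 76, 61])]
seal_1 [(0.62, [246, 199, 63, 46])]
scene 46.96785648508222 [-0.288 -0.77   0.875] [[0.54, -0.84, 0.02], [-0.52, -0.36, -0.78], [0.66, 0.41, -0.63]]
sieve [(0.91, [251, 209, 62, 45]), (0.8, [398, 262, 44, 32])]
sieve_grip [(0.95, [247, 210, 61, 45]), (0.76, [398, 258, 48, 33])]
receiver [(0.8, [156, 154, 82, 72]), (0.31, [287, 195, 24, 20])]
mat [(0.65, [241, 216, 82, 50])]
sieve_tab [(0.96, [394, 260, 50, 36]), (0.88, [249, 210, 58, 46])]
iodine_bottle [(0.71, [281, 175, 12, 24])]
timer [(0.73, [289, 197, 26, 18]), (0.58, [277, 170, 16, 32])]
plaster_roll [(0.55, [322, 274, 27, 25])]
cap_red []
seal_1 []
```

Run:
```python
from h import *
a=cv2.imread("pics/top0.png")[130:280,60:460]; b=cv2.imread("pics/scene0.png")[140:310,140:460]
a=cv2.resize(a,(800,300),interpolation=cv2.INTER_CUBIC); b=cv2.resize(b,(565,300),interpolation=cv2.INTER_CUBIC)
c=np.zeros((600,800,3),np.uint8); c[:300]=a; c[300:,:565]=b; cv2.imwrite("pics/c0.png",c)
```

```text
(no output)
```

View pics/c0.png

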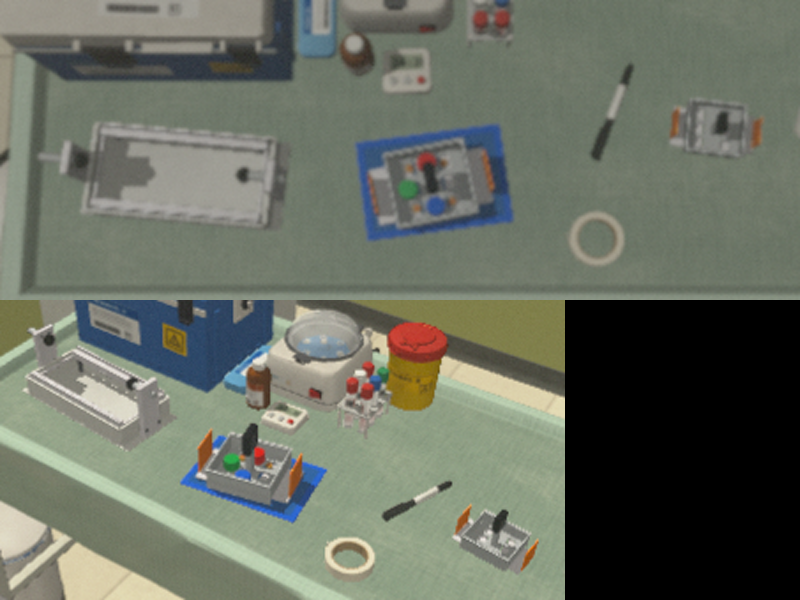

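Candidates for the sieve in the top picture are the one on the blue mat at about (275,220), with caps in it, and a smaller empty one at (418,195). The one on the mat is larger, contains the caps and stands on the mat, so it is the one meant. I'll locate the poses next.

Run:
```python
from h import *
f=optics.grab_frame("top"); im=f["frame"].astype(int)
b,g,r=im[...,0],im[...,1],im[...,2]
m=((b>130)&(r<80)&(b-g>50)); m[:, :225]=0; m[:, 330:]=0; m[:185]=0; m[260:]=0
ys,xs=np.nonzero(m); P=np.array([atz(f,x,y,0.004)[:2] for x,y in zip(xs,ys)])
(c,s,a)=cv2.minAreaRect((P*1000).astype(np.float32)); print("mat",c,s,a)
bx=cv2.boxPoints((c,s,a)); print(bx.round())
m=((r>150)&(g<120)&(b<80)); m[:, :225]=0; m[:, 330:]=0; m[:185]=0; m[260:]=0
n,l,stt,cc=cv2.connectedComponentsWithStats(m.astype(np.uint8)); print([(s_.tolist(),c_.round(1).tolist(),atz(f,*c_,0.05).round(3)) for s_,c_ in zip(stt[1:],cc[1:])])
print("grip", atz(f,60+431/2,130+166/2,0.097).round(3),atz(f,60+431/2,130+192/2,0.07).round(3))
for z in(0.02,0.05):
  C=np.array([atz(f,60+u/2,130+v/2,z)[:2] for u,v in((93,122),(278,135),(272,226),(82,213))]); print(z,C.round(3).tolist(),C.mean(0).round(3))
  for i in range(4): d=C[(i+1)%4]-C[i]; print(np.linalg.norm(d).round(3),np.degrees(np.arctan2(d[1],d[0])).round(1))
```

```text
mat (528.1259765625, -236.49673461914062) (123.39191436767578, 184.53939819335938) 7.627145767211914
[[ 455. -153.]
 [ 479. -336.]
 [ 602. -320.]
 [ 577. -137.]]
[([269, 208, 4, 3, 5], [270.4, 209.2], array([ 0.55 , -0.222,  0.05 ]))]
grip [ 0.532 -0.235  0.097] [ 0.504 -0.235  0.07 ]
0.02 [[0.602, 0.199], [0.585, -0.038], [0.468, -0.033], [0.485, 0.206]] [0.535 0.083]
0.237 -94.1
0.117 177.8
0.24 86.0
0.117 -3.6
0.05 [[0.596, 0.189], [0.579, -0.042], [0.465, -0.038], [0.481, 0.196]] [0.53  0.076]
0.231 -94.1
0.115 177.8
0.234 86.0
0.115 -3.6
```

```bash
cat >> h.py <<'E'
from scipy.spatial.transform import Rotation as Ro
import json
def plan(targets, vmax=0.05, wmax=0.17, start=None):
    """targets: (x,y,z,angle of tool y in deg, tool vertical). Prints rows."""
    s=monitor.observe(); p=np.array(s["position"]); Rm=Ro.from_euler("xyz",s["tool_rot"])
    rows=[]
    for x,y,z,a in targets:
        T=np.array([x,y,z]); Rt=Ro.from_euler("xyz",[np.pi,0,np.radians(a+90)])
        n=int(np.ceil(max(np.linalg.norm(T-p)/vmax,(Rm.inv()*Rt).magnitude()/wmax,1)))
        for i in range(n):
            d=Rm.inv().apply((T-p)/(n-i))*100; w=(Rm.inv()*Rt).as_rotvec()/(n-i)
            d=d.round(2); w=w.round(3); rows.append({k:float(v) for k,v in zip(("dx","dy","dz","wx","wy","wz"),[*d,*w]) if v})
            p=p+Rm.apply(d)/100; Rm=Rm*Ro.from_rotvec(w)
    for i in range(0,len(rows),8): print(json.dumps(rows[i:i+8]))
E
python3 - <<'E'
from h import *
plan([(0.46,0.25,0.3,0),(0.53,0.06,0.3,-50)])
E
```

```text
[{"dx": -3.76, "dy": -2.46, "dz": -0.86, "wz": 0.139}, {"dx": -4.06, "dy": -1.91, "dz": -0.86, "wz": 0.139}, {"dx": -4.29, "dy": -1.33, "dz": -0.86, "wz": 0.139}, {"dx": -4.43, "dy": -0.72, "dz": -0.86, "wz": 0.139}, {"dx": -4.49, "dy": -0.1, "dz": -0.86, "wz": 0.138}, {"dx": -4.46, "dy": 0.52, "dz": -0.86, "wz": 0.139}, {"dx": -4.35, "dy": 1.13, "dz": -0.86, "wz": 0.138}, {"dx": -4.16, "dy": 1.72, "dz": -0.85, "wz": 0.139}]
[{"dx": -3.17, "dy": 1.17, "wz": 0.145}, {"dx": -2.96, "dy": 1.61, "wz": 0.146}, {"dx": -2.7, "dy": 2.03, "wz": 0.145}, {"dx": -2.38, "dy": 2.39, "wz": 0.146}, {"dx": -2.0, "dy": 2.71, "wz": 0.145}, {"dx": -1.59, "dy": 2.98, "wz": 0.146}]
```

```bash
python3 -m handwheel '[{"dx":-3.8,"dy":-2.5,"dz":-0.9,"wz":0.14},{"dx":-4.1,"dy":-1.9,"dz":-0.9,"wz":0.14},{"dx":-4.3,"dy":-1.3,"dz":-0.9,"wz":0.14},{"dx":-4.4,"dy":-0.7,"dz":-0.9,"wz":0.14},{"dx":-4.5,"dy":-0.1,"dz":-0.9,"wz":0.14},{"dx":-4.5,"dy":0.5,"dz":-0.9,"wz":0.14},{"dx":-4.3,"dy":1.1,"dz":-0.9,"wz":0.14},{"dx":-4.2,"dy":1.7,"dz":-0.9,"wz":0.14}]'
python3 -m handwheel '[{"dx":-3.2,"dy":1.2,"wz":0.145},{"dx":-3,"dy":1.6,"wz":0.145},{"dx":-2.7,"dy":2,"wz":0.145},{"dx":-2.4,"dy":2.4,"wz":0.145},{"dx":-2,"dy":2.7,"wz":0.145},{"dx":-1.6,"dy":3,"wz":0.145},{}]'
python3 - <<'E'
from h import *
st(); f=optics.grab_frame("wrist"); cv2.imwrite("pics/w1.png",f["frame"]); np.save("w1.npy",{k:v for k,v in f.items() if k!="frame"},allow_pickle=True)
print(f["fovy"],np.round(-np.array(f["R"]).T@f["t"],3))
plan([(0.535,-0.235,0.24,-82)])
E
```

```text
{'clock': 1.15, 'position': [0.2779, 0.5598, 0.2313], 'tool_rot': [-3.1416, 0.0, 2.6808], 'force': [-0.387, -0.2154, 0.672], 'grip_width': 0.0856, 'finger_force': 0.0, 'qpos': [-1.1802, 0.5214, -0.0363, 1.5995, 0.0212, 1.0211, -0.1128]}
66.04064936505937 [0.21  0.593 0.373]
[{"dx": -3.43, "dy": -3.52, "dz": -0.05, "wz": 0.149}, {"dx": -3.92, "dy": -2.97, "dz": -0.05, "wz": 0.15}, {"dx": -4.32, "dy": -2.35, "dz": -0.05, "wz": 0.149}, {"dx": -4.62, "dy": -1.68, "dz": -0.05, "wz": 0.15}, {"dx": -4.82, "dy": -0.97, "dz": -0.05, "wz": 0.149}, {"dx": -4.91, "dy": -0.25, "dz": -0.05, "wz": 0.15}, {"dx": -4.89, "dy": 0.49, "dz": -0.05, "wz": 0.149}, {"dx": -4.76, "dy": 1.21, "dz": -0.05, "wz": 0.15}]
[{"dx": -4.53, "dy": 1.91, "dz": -0.05, "wz": 0.149}, {"dx": -4.19, "dy": 2.56, "dz": -0.05, "wz": 0.15}, {"dx": -3.76, "dy": 3.16, "dz": -0.05, "wz": 0.149}, {"dx": -3.25, "dy": 3.68, "dz": -0.05, "wz": 0.15}, {"dx": -2.67, "dy": 4.12, "dz": -0.05, "wz": 0.149}, {"dx": -2.03, "dy": 4.48, "dz": -0.05, "wz": 0.15}, {"dx": -1.33, "dy": 4.73, "dz": -0.06, "wz": 0.149}, {"dx": -0.62, "dy": 4.87, "dz": -0.05, "wz": 0.15}]
[{"dx": 0.12, "dy": 4.91, "dz": -0.06, "wz": 0.149}]schema error: expected keys dx, dy, dz, wx, wy, wz, claw
schema error: expected keys dx, dy, dz, wx, wy, wz, claw
```

View pics/w1.png

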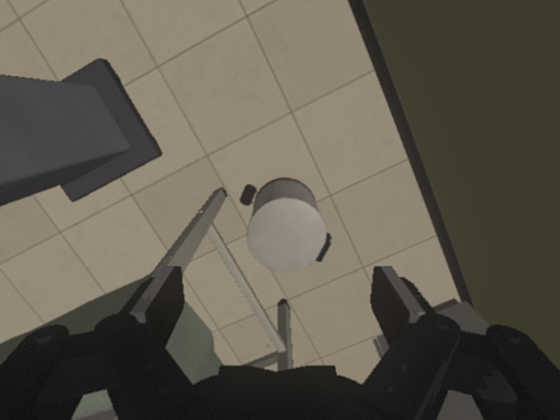

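The picture shows only the floor beside the cart: the moves were refused because every row needs all seven keys. I'll retype them in full.

```bash
python3 -m handwheel '[{"dx":-3.8,"dy":-2.5,"dz":-0.9,"wx":0,"wy":0,"wz":0.14,"claw":100},{"dx":-4.1,"dy":-1.9,"dz":-0.9,"wx":0,"wy":0,"wz":0.14,"claw":100},{"dx":-4.3,"dy":-1.3,"dz":-0.9,"wx":0,"wy":0,"wz":0.14,"claw":100},{"dx":-4.4,"dy":-0.7,"dz":-0.9,"wx":0,"wy":0,"wz":0.14,"claw":100},{"dx":-4.5,"dy":-0.1,"dz":-0.9,"wx":0,"wy":0,"wz":0.14,"claw":100},{"dx":-4.5,"dy":0.5,"dz":-0.9,"wx":0,"wy":0,"wz":0.14,"claw":100},{"dx":-4.3,"dy":1.1,"dz":-0.9,"wx":0,"wy":0,"wz":0.14,"claw":100},{"dx":-4.2,"dy":1.7,"dz":-0.9,"wx":0,"wy":0,"wz":0.14,"claw":100}]'
python3 -m handwheel '[{"dx":-3.2,"dy":1.2,"dz":0,"wx":0,"wy":0,"wz":0.145,"claw":100},{"dx":-3,"dy":1.6,"dz":0,"wx":0,"wy":0,"wz":0.145,"claw":100},{"dx":-2.7,"dy":2,"dz":0,"wx":0,"wy":0,"wz":0.145,"claw":100},{"dx":-2.4,"dy":2.4,"dz":0,"wx":0,"wy":0,"wz":0.145,"claw":100},{"dx":-2,"dy":2.7,"dz":0,"wx":0,"wy":0,"wz":0.145,"claw":100},{"dx":-1.6,"dy":3,"dz":0,"wx":0,"wy":0,"wz":0.145,"claw":100},{"dx":0,"dy":0,"dz":0,"wx":0,"wy":0,"wz":0,"claw":100}]'
python3 - <<'E'
from h import *
st(); f=optics.grab_frame("wrist"); cv2.imwrite("pics/w2.png",f["frame"]); np.save("w2.npy",f,allow_pickle=True)
plan([(0.535,-0.235,0.24,-82)])
E
```

```text
clock: 2.2
position: [0.4596, 0.2473, 0.3038]
tool_rot: [3.141, -0.0, 1.556]
force: [0.6, -1.0, -0.3]
grip_width: 0.0852
finger_force: 0.0
clock: 3.08
position: [0.5276, 0.0547, 0.3034]
tool_rot: [3.141, 0.0, 0.686]
force: [0.9, 0.1, -0.3]
grip_width: 0.0854
finger_force: 0.0
{'clock': 3.075, 'position': [0.5276, 0.0547, 0.3034], 'tool_rot': [3.1407, 0.0002, 0.6857], 'force': [0.9306, 0.125, -0.337], 'grip_width': 0.0854, 'finger_force': 0.0, 'qpos': [-0.6497, 0.3345, 0.5702, 1.7793, -0.2007, 1.0857, -0.8956]}
[{"dx": -2.99, "dy": 3.83, "dz": 1.06, "wz": 0.092}, {"dx": -2.63, "dy": 4.08, "dz": 1.06, "wz": 0.092}, {"dx": -2.24, "dy": 4.31, "dz": 1.05, "wz": 0.092}, {"dx": -1.83, "dy": 4.5, "dz": 1.06, "wz": 0.091}, {"dx": -1.42, "dy": 4.64, "dz": 1.05, "wz": 0.092}, {"dx": -0.99, "dy": 4.76, "dz": 1.06, "wz": 0.091}]
```

View pics/w2.png

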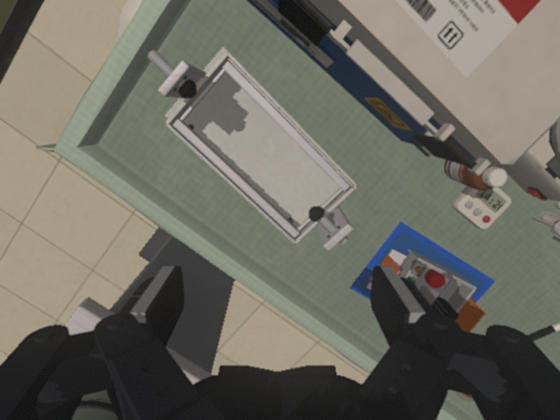

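The picture shows the receiver with outer rim corners at (222,48), (356,185), (298,242) and (167,124). Its buffers are black dots at (187,89) and (317,213), and the mat with the sieve is at the lower right.

```bash
python3 -m handwheel '[{"dx":-3,"dy":3.8,"dz":1,"wx":0,"wy":0,"wz":0.092,"claw":100},{"dx":-2.6,"dy":4.1,"dz":1,"wx":0,"wy":0,"wz":0.092,"claw":100},{"dx":-2.2,"dy":4.3,"dz":1,"wx":0,"wy":0,"wz":0.092,"claw":100},{"dx":-1.8,"dy":4.5,"dz":1,"wx":0,"wy":0,"wz":0.092,"claw":100},{"dx":-1.4,"dy":4.6,"dz":1,"wx":0,"wy":0,"wz":0.092,"claw":100},{"dx":-1,"dy":4.8,"dz":1,"wx":0,"wy":0,"wz":0.092,"claw":100},{"dx":0,"dy":0,"dz":0,"wx":0,"wy":0,"wz":0,"claw":100}]'
python3 - <<'E'
from h import *
f=np.load("w2.npy",allow_pickle=True).item()
C=np.array([atz(f,u,v,0.051)[:2] for u,v in((222,48),(356,185),(298,242),(167,124))]); print(C.round(3).tolist(),C.mean(0).round(4))
for i in range(4): d=C[(i+1)%4]-C[i]; print(np.linalg.norm(d).round(3),np.degrees(np.arctan2(d[1],d[0])).round(1))
print("buf",[atz(f,u,v,0.085).round(3) for u,v in((187,89),(317,213))])
st(); f=optics.grab_frame("wrist"); cv2.imwrite("pics/w3.png",f["frame"]); np.save("w3.npy",f,allow_pickle=True)
E
```

```text
clock: 4.0
position: [0.5349, -0.2362, 0.2425]
tool_rot: [3.141, 0.001, 0.135]
force: [0.5, 1.5, -0.1]
grip_width: 0.0854
finger_force: 0.0
[[0.598, 0.191], [0.578, -0.033], [0.474, -0.026], [0.491, 0.192]] [0.5351 0.081 ]
0.224 -95.1
0.105 176.6
0.219 85.5
0.107 -0.9
buf [array([0.542, 0.188, 0.085]), array([ 0.525, -0.009,  0.085])]
{'clock': 4.0, 'position': [0.5349, -0.2362, 0.2425], 'tool_rot': [3.1409, 0.0015, 0.1353], 'force': [0.4744, 1.5065, -0.1263], 'grip_width': 0.0854, 'finger_force': 0.0, 'qpos': [-0.1569, 0.536, 0.695, 1.7219, -0.3903, 1.0277, -0.7607]}
```

View pics/w3.png

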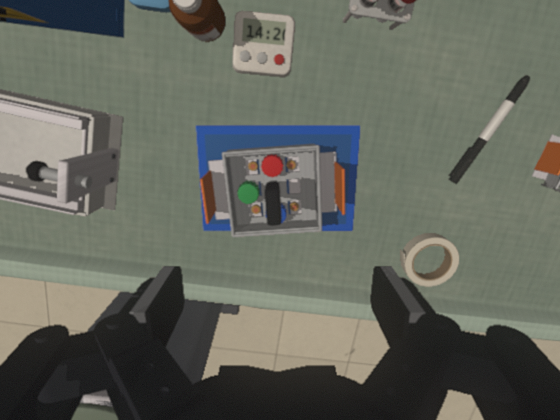

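The picture shows the sieve on the mat at (275,190), with red, green and blue caps, brass seals in the holes and its dark grip at about (273,203). The small look-alike is at the far right. I'll confirm with an enlarged crop.

Run:
```python
from h import *
a=cv2.imread("pics/w3.png")[115:245,190:370]; cv2.imwrite("pics/w3c.png",cv2.resize(a,None,fx=4.4,fy=4.4,interpolation=cv2.INTER_CUBIC))
```

```text
(no output)
```

View pics/w3c.png

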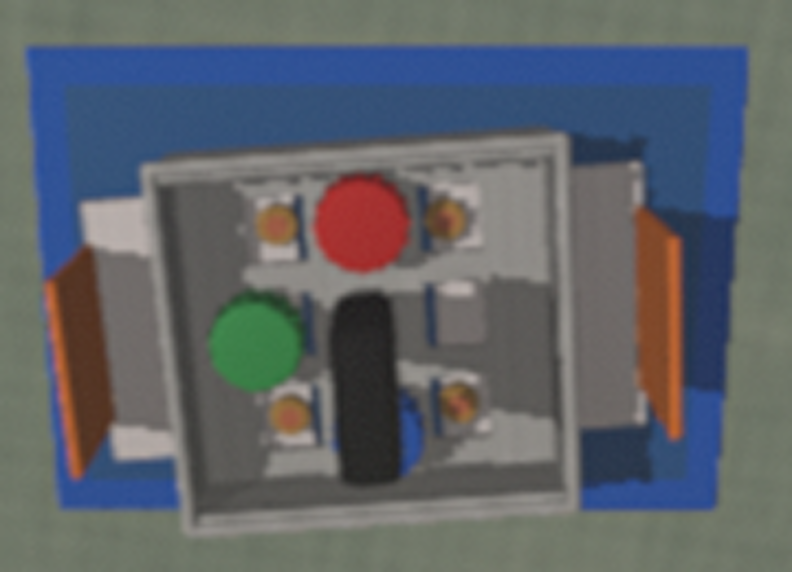

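Run:
```python
from h import *
f=np.load("w3.npy",allow_pickle=True).item()
def q(name,pts,z):
  C=np.array([atz(f,190+(u+.5)/4.4-.5,115+(v+.5)/4.4-.5,z)[:2] for u,v in pts]); print(name,C.round(4).tolist(),C.mean(0).round(4))
  for i in range(4): d=C[(i+1)%4]-C[i]; print(np.linalg.norm(d).round(4),np.degrees(np.arctan2(d[1],d[0])).round(2))
q("sieve",((142,165),(568,133),(578,512),(187,535)),.040)
q("mat",((28,47),(748,47),(716,509),(62,509)),.004)
q("grip",((333,296),(394,293),(401,482),(342,485)),.097)
q("tabs",((47,283),(682,238),(682,440),(76,478)),.057)
print(np.round(-np.array(f["R"]).T@f["t"],3))
```

```text
sieve [[0.5582, -0.1747], [0.5795, -0.2751], [0.4841, -0.2944], [0.4641, -0.1945]] [ 0.5215 -0.2347]
0.1027 -78.04
0.0973 -168.57
0.102 101.31
0.0962 11.85
mat [[0.5793, -0.1373], [0.6045, -0.323], [0.4771, -0.3407], [0.452, -0.1549]] [ 0.5282 -0.239 ]
0.1874 -82.28
0.1286 -172.07
0.1875 97.69
0.1285 7.87
grip [[0.5452, -0.2246], [0.5475, -0.237], [0.5067, -0.2442], [0.5043, -0.2317]] [ 0.5259 -0.2344]
0.0126 -79.42
0.0415 -170.08
0.0127 100.79
0.0416 9.78
tabs [[0.5303, -0.1575], [0.5608, -0.3032], [0.5121, -0.3129], [0.4826, -0.1677]] [ 0.5215 -0.2353]
0.1489 -78.19
0.0496 -168.74
0.1482 101.49
0.0488 12.07
[ 0.61  -0.226  0.385]
```

The crop confirms it: this is the larger sieve, with three caps, four brass seals and orange tabs. Its centre is (0.5215,-0.235) at yaw 11.7°. The mat centre is (0.528,-0.239) at yaw 7.8°. Now I descend and grasp.

Run:
```python
from h import *
plan([(0.5215,-0.2348,0.12,-78.4),(0.5215,-0.2348,0.059,-78.4)],vmax=.042)
```

```text
[{"dx": -0.46, "dy": -0.04, "dz": 4.09, "wz": -0.021}, {"dx": -0.46, "dy": -0.06, "dz": 4.09, "wz": -0.021}, {"dx": -0.46, "dy": -0.06, "dz": 4.1, "wy": 0.001, "wz": -0.022}, {"dz": 3.05}, {"dz": 3.05}]
```

```bash
python3 -m handwheel '[{"dx":-0.5,"dy":0,"dz":4.1,"wx":0,"wy":0,"wz":-0.021,"claw":100},{"dx":-0.4,"dy":-0.1,"dz":4.1,"wx":0,"wy":0,"wz":-0.021,"claw":100},{"dx":-0.4,"dy":-0.1,"dz":4.1,"wx":0,"wy":0,"wz":-0.021,"claw":70},{"dx":0,"dy":0,"dz":3,"wx":0,"wy":0,"wz":0,"claw":50},{"dx":0,"dy":0,"dz":3,"wx":0,"wy":0,"wz":0,"claw":50},{"dx":0,"dy":0,"dz":0,"wx":0,"wy":0,"wz":0,"claw":50}]'
python3 -m handwheel '[{"dx":0,"dy":0,"dz":0,"wx":0,"wy":0,"wz":0,"claw":5},{"dx":0,"dy":0,"dz":0,"wx":0,"wy":0,"wz":0,"claw":5},{"dx":0,"dy":0,"dz":0,"wx":0,"wy":0,"wz":0,"claw":0},{"dx":0,"dy":0,"dz":0,"wx":0,"wy":0,"wz":0,"claw":0},{"dx":0,"dy":0,"dz":0,"wx":0,"wy":0,"wz":0,"claw":0}]' 90
```

```text
clock: 4.8
position: [0.5222, -0.2317, 0.0591]
tool_rot: [-3.139, 0.002, 0.205]
force: [1.3, -1.1, 1.2]
grip_width: 0.0427
finger_force: 0.0
clock: 5.42
position: [0.5235, -0.2338, 0.0618]
tool_rot: [3.141, -0.002, 0.202]
force: [0.0, 0.9, 8.0]
grip_width: 0.013
finger_force: 88.0
```

```bash
python3 -m handwheel '[{"dx":0,"dy":0,"dz":-1,"wx":0,"wy":0,"wz":0,"claw":0},{"dx":0,"dy":0,"dz":-2,"wx":0,"wy":0,"wz":0,"claw":0},{"dx":0,"dy":0,"dz":-4,"wx":0,"wy":0,"wz":0,"claw":0},{"dx":0,"dy":0,"dz":-4,"wx":0,"wy":0,"wz":0,"claw":0},{"dx":0,"dy":0,"dz":-2,"wx":0,"wy":0,"wz":0,"claw":0},{"dx":0,"dy":0,"dz":0,"wx":0,"wy":0,"wz":0,"claw":0}]'
python3 - <<'E'
from h import *
st(); f=optics.grab_frame("wrist"); cv2.imwrite("pics/w4.png",f["frame"]); np.save("w4.npy",f,allow_pickle=True)
g=optics.grab_frame("scene"); 
a=cv2.resize(f["frame"],(480,360)); b=cv2.resize(g["frame"][140:310,180:400],(310,240),interpolation=cv2.INTER_CUBIC)
c=np.zeros((360,800,3),np.uint8); c[:,:480]=a; c[:240,485:795]=b; cv2.imwrite("pics/c4.png",c)
E
```

```text
clock: 6.18
position: [0.5232, -0.234, 0.1925]
tool_rot: [3.14, -0.003, 0.202]
force: [-1.0, -1.2, -5.8]
grip_width: 0.0129
finger_force: 88.3
{'clock': 6.175, 'position': [0.5232, -0.234, 0.1925], 'tool_rot': [3.1404, -0.0029, 0.2018], 'force': [-0.9876, -1.1957, -5.7919], 'grip_width': 0.0129, 'finger_force': 88.3448, 'qpos': [-0.1261, 0.5685, 0.6455, 1.8058, -0.425, 0.9064, -0.6585]}
```

View pics/c4.png

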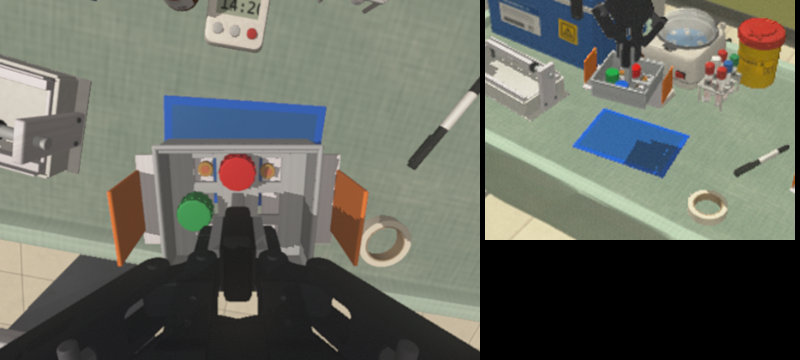

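The picture shows the sieve hanging level in the gripper, with far wall corners at (153,147) and (322,139) in the shrunken view. The caps are inside and the mat is empty. Next I work out the in-hand offset and plan the carry.

Run:
```python
from h import *
f=np.load("w4.npy",allow_pickle=True).item()
s=monitor.observe(); p=np.array(s["position"]); a=s["tool_rot"][2]
z=p[2]-.0578+.036
k=7/6
L,R_=[atz(f,u*k,v*k,z) for u,v in((153,147),(322,139))]
print(L,R_,np.linalg.norm(L-R_)); d=(L-R_)[:2]; ang=np.degrees(np.arctan2(d[1],d[0])); print("sieve y ang",ang,"tool y",np.degrees(a)-90)
n=np.array([d[1],-d[0]])/np.linalg.norm(d); c=(L+R_)[:2]/2-n*0.047; print("centre",c,"tcp",p[:2])
# offset in tool frame
print("tool-frame offset",Ro.from_euler("xyz",s["tool_rot"]).inv().apply(np.array([*(c-p[:2]),0])))
# plan: tool y -> -94.8 over receiver
plan([(0.53,-0.07,0.25,-88),(0.535,0.081,0.25,-94.8)],vmax=.04)
```

```text
[ 0.55652109 -0.17510099  0.16840641] [ 0.58175661 -0.274463    0.16840641] 0.10251653931376163
sieve y ang 104.25042218135411 tool y -78.42201240536241
centre [ 0.52358509 -0.23635153] tcp [ 0.52234655 -0.23343657]
tool-frame offset [ 6.28298870e-04  3.10422244e-03 -1.17426831e-06]
[{"dx": 0.81, "dy": -3.17, "dz": -1.19, "wz": 0.033}, {"dx": 0.7, "dy": -3.2, "dz": -1.2, "wz": 0.034}, {"dx": 0.59, "dy": -3.22, "dz": -1.19, "wz": 0.033}, {"dx": 0.48, "dy": -3.24, "dz": -1.2, "wz": 0.034}, {"dx": 0.38, "dy": -3.24, "dz": -1.19, "wz": 0.033}, {"dx": 0.26, "dy": -3.77, "wz": 0.03}, {"dx": 0.14, "dy": -3.78, "wz": 0.03}, {"dx": 0.03, "dy": -3.78, "wz": 0.029}]
[{"dx": -0.08, "dy": -3.77, "wz": 0.03}]
```

```bash
python3 -m handwheel '[{"dx":0.8,"dy":-3.2,"dz":-1.2,"wx":0,"wy":0,"wz":0.033,"claw":0},{"dx":0.7,"dy":-3.2,"dz":-1.2,"wx":0,"wy":0,"wz":0.033,"claw":0},{"dx":0.6,"dy":-3.2,"dz":-1.2,"wx":0,"wy":0,"wz":0.033,"claw":0},{"dx":0.5,"dy":-3.2,"dz":-1.2,"wx":0,"wy":0,"wz":0.033,"claw":0},{"dx":0.4,"dy":-3.2,"dz":-1.2,"wx":0,"wy":0,"wz":0.033,"claw":0},{"dx":0.3,"dy":-3.8,"dz":0,"wx":0,"wy":0,"wz":0.03,"claw":0},{"dx":0.1,"dy":-3.8,"dz":0,"wx":0,"wy":0,"wz":0.03,"claw":0},{"dx":0,"dy":-3.8,"dz":0,"wx":0,"wy":0,"wz":0.03,"claw":0}]'
python3 -m handwheel '[{"dx":0,"dy":-3.8,"dz":0,"wx":0,"wy":0,"wz":0.03,"claw":0},{"dx":0,"dy":0,"dz":0,"wx":0,"wy":0,"wz":0,"claw":0},{"dx":0,"dy":0,"dz":0,"wx":0,"wy":0,"wz":0,"claw":0}]'
python3 - <<'E'
from h import *
st(); f=optics.grab_frame("wrist"); cv2.imwrite("pics/w5.png",f["frame"]); np.save("w5.npy",f,allow_pickle=True); st()
cv2.imwrite("pics/w5b.png",cv2.resize(f["frame"],(800,600),interpolation=cv2.INTER_CUBIC))
E
```

```text
clock: 7.28
position: [0.5332, 0.0442, 0.2494]
tool_rot: [3.141, 0.002, -0.054]
force: [0.6, -0.5, -6.0]
grip_width: 0.0125
finger_force: 89.0
clock: 7.65
position: [0.5355, 0.0804, 0.2497]
tool_rot: [3.141, 0.001, -0.083]
force: [-0.1, -0.3, -5.7]
grip_width: 0.0129
finger_force: 89.3
{'clock': 7.65, 'position': [0.5355, 0.0804, 0.2497], 'tool_rot': [3.1405, 0.001, -0.0833], 'force': [-0.1378, -0.3218, -5.725], 'grip_width': 0.0129, 'finger_force': 89.3438, 'qpos': [-0.823, 0.4767, 0.794, 1.8272, -0.3968, 1.0055, -1.5209]}
{'clock': 7.7, 'position': [0.5356, 0.08, 0.2499], 'tool_rot': [3.1408, 0.0007, -0.0841], 'force': [0.26, -1.0027, -6.1747], 'grip_width': 0.0125, 'finger_force': 89.3392, 'qpos': [-0.8224, 0.4763, 0.7942, 1.8272, -0.3969, 1.0055, -1.5209]}
```

View pics/w5b.png

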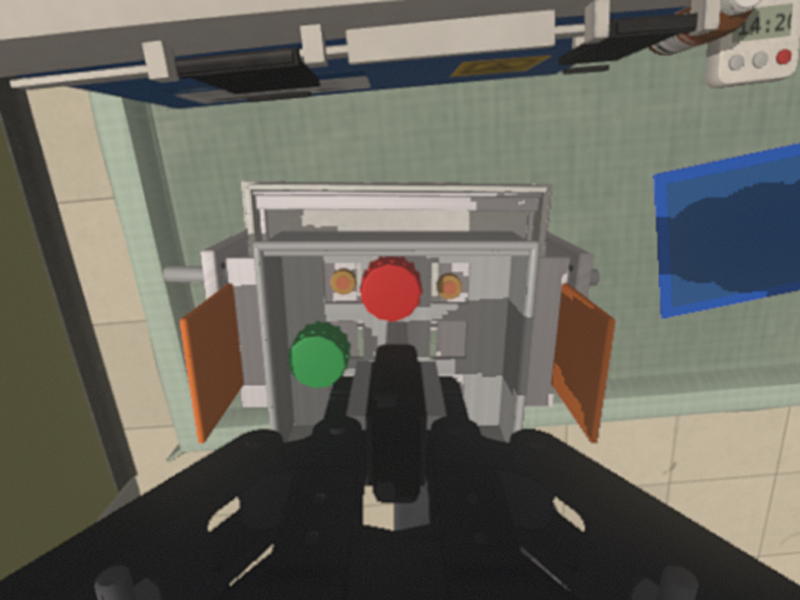

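The picture shows the receiver's far rim from (243,183) to (549,186) and the sieve's far wall from (255,245) to (537,241). There is a small yaw error between them, which I'll quantify.

Run:
```python
from h import *
f=np.load("w5.npy",allow_pickle=True).item(); k=.7
def seg(a,b,z):
    A,B=[atz(f,(u+.5)*k-.5,(v+.5)*k-.5,z)[:2] for u,v in(a,b)]; d=A-B
    print(A.round(4),B.round(4),np.linalg.norm(d).round(4),"ang",np.degrees(np.arctan2(d[1],d[0])).round(2)); return (A+B)/2,d/np.linalg.norm(d)
for z in (.051,): m,d=seg((243,182),(549,185),z); seg((260,208),(540,210),.045)
print("rim mid minus 55:",m-np.array([d[1],-d[0]])*.055)
m,d=seg((255,243),(537,241),.2497-.0578+.036); c=m-np.array([d[1],-d[0]])*.047; print("sieve c",c)
T=[(182,320),(613,320)]; seg(*T,.2497-.0578+.053)
# tabs far top corners
seg((233,285),(562,285),.2497-.0578+.053)
# gray edge gradient of receiver rim and sieve wall at several columns
g=cv2.GaussianBlur(cv2.cvtColor(f["frame"],cv2.COLOR_BGR2GRAY),(3,1),0).astype(int)
for u in range(180,380,20): print(u,g[122:176,u].tolist())
```

```text
[0.6019 0.1846] [ 0.5814 -0.0348] 0.2204 ang 84.65
[0.5821 0.1773] [ 0.5632 -0.0303] 0.2084 ang 84.8
rim mid minus 55: [0.53690098 0.08000244]
[0.5852 0.1267] [0.5775 0.0258] 0.1012 ang 85.6
sieve c [0.53447411 0.07984269]
[0.5639 0.1506] [0.5516 0.0047] 0.1465 ang 85.17
[0.5746 0.1309] [0.5655 0.0224] 0.1089 ang 85.18
180 [128, 130, 132, 132, 128, 123, 124, 159, 195, 195, 155, 121, 161, 168, 147, 172, 194, 194, 190, 190, 189, 188, 182, 164, 129, 102, 94, 92, 90, 88, 88, 86, 85, 86, 86, 85, 85, 85, 84, 85, 85, 85, 85, 87, 86, 84, 94, 121, 146, 160, 162, 161, 159, 158]
200 [130, 130, 131, 131, 126, 108, 110, 162, 195, 194, 149, 118, 167, 188, 163, 180, 204, 206, 205, 206, 205, 205, 202, 192, 151, 117, 111, 113, 115, 115, 116, 115, 115, 114, 116, 116, 116, 118, 116, 106, 92, 86, 84, 85, 87, 84, 94, 124, 146, 161, 166, 156, 140, 135]
220 [137, 135, 135, 135, 132, 113, 109, 155, 189, 194, 173, 143, 174, 184, 151, 175, 204, 207, 207, 207, 207, 205, 201, 190, 171, 176, 185, 185, 184, 183, 182, 182, 181, 183, 182, 174, 155, 127, 113, 103, 92, 86, 85, 86, 87, 86, 95, 124, 147, 163, 164, 154,
[... 1193 characters left out ...]
5, 194, 192, 190, 189, 187, 186, 186, 187, 187, 187, 187, 187, 188, 188, 188, 187, 189, 185, 153, 107, 87, 86, 87, 87, 88, 100, 127, 149, 162, 161, 153, 141, 145]
340 [131, 129, 129, 127, 129, 126, 111, 110, 151, 181, 185, 162, 137, 170, 179, 136, 110, 117, 121, 121, 122, 121, 121, 120, 117, 112, 115, 120, 118, 118, 118, 117, 119, 119, 119, 120, 120, 121, 119, 107, 92, 85, 86, 87, 86, 87, 100, 127, 148, 160, 161, 151, 140, 144]
360 [132, 131, 131, 132, 132, 130, 115, 104, 132, 172, 188, 181, 148, 138, 130, 108, 110, 118, 119, 120, 120, 120, 120, 121, 119, 115, 116, 118, 119, 119, 119, 119, 119, 119, 118, 118, 117, 117, 118, 117, 109, 97, 88, 86, 85, 86, 98, 126, 147, 158, 159, 152, 139, 142]
```

Run:
```python
from h import *
f=np.load("w5.npy",allow_pickle=True).item()
def perp(A,ang): # signed distance of A from line thru TCP dir ang
    d=np.array([np.cos(ang),np.sin(ang)]); n=np.array([d[1],-d[0]]); return (A[:2]-np.array([.5356,.0802]))@n
ang=np.radians(85.0)
for n,u,v,z in(("rail50",200,136.7,.045),("rail50",260,137.1,.045),("rail50",320,138,.045),("rail40",220,146,.045),("rail40",260,146,.045),("lip peak",260,130.9,.051),("wall47",180,168.8,.228),("wall47",240,168.8,.228),("wall47",320,168.6,.228),("wall47",360,168.7,.228)):
    A=atz(f,u,v,z); print(n,A.round(4),(perp(A,ang)*1000).round(1))
A,B=atz(f,200,136.7,.045),atz(f,320,138.0,.045); d=A-B; print(np.degrees(np.arctan2(d[1],d[0])))
A,B=atz(f,180,168.8,.228),atz(f,360,168.7,.228); d=A-B; print(np.degrees(np.arctan2(d[1],d[0])))
```

```text
rail50 [0.5894 0.1566 0.045 ] 47.0
rail50 [0.5836 0.0937 0.045 ] 46.7
rail50 [0.5774 0.0308 0.045 ] 46.0
rail40 [0.578  0.1369 0.045 ] 37.3
rail40 [0.5744 0.0946 0.045 ] 37.4
lip peak [0.5903 0.0927 0.051 ] 53.4
wall47 [0.5858 0.1257 0.228 ] 46.0
wall47 [0.5831 0.0951 0.228 ] 46.1
wall47 [0.5798 0.0543 0.228 ] 46.3
wall47 [0.5781 0.0339 0.228 ] 46.3
84.55561977729543
85.21341364928503
```

```bash
python3 -m handwheel '[{"dx":-0.1,"dy":0,"dz":2,"wx":0,"wy":0,"wz":0.01,"claw":0},{"dx":0,"dy":0,"dz":4,"wx":0,"wy":0,"wz":0,"claw":0},{"dx":0,"dy":0,"dz":4,"wx":0,"wy":0,"wz":0,"claw":0},{"dx":0,"dy":0,"dz":2.5,"wx":0,"wy":0,"wz":0,"claw":0},{"dx":0,"dy":0,"dz":1,"wx":0,"wy":0,"wz":0,"claw":0},{"dx":0,"dy":0,"dz":0,"wx":0,"wy":0,"wz":0,"claw":0}]'
python3 -m handwheel '[{"dx":0,"dy":0,"dz":0.4,"wx":0,"wy":0,"wz":0,"claw":0},{"dx":0,"dy":0,"dz":0,"wx":0,"wy":0,"wz":0,"claw":0}]'
python3 - <<'E'
from h import *
st(); f=optics.grab_frame("scene"); t=optics.grab_frame("top")
a=cv2.resize(f["frame"][110:240,140:270],(400,400),interpolation=cv2.INTER_CUBIC);b=cv2.resize(t["frame"][150:280,70:200],(400,400),interpolation=cv2.INTER_CUBIC)
cv2.imwrite("pics/c6.png",np.hstack([a,b]))
E
```

```text
clock: 8.45
position: [0.5349, 0.0803, 0.1154]
tool_rot: [3.141, 0.0, -0.094]
force: [-0.4, -0.3, -4.8]
grip_width: 0.0133
finger_force: 89.4
clock: 8.7
position: [0.5351, 0.0812, 0.1117]
tool_rot: [-3.141, -0.001, -0.093]
force: [0.1, 0.1, -5.2]
grip_width: 0.0129
finger_force: 89.3
{'clock': 8.7, 'position': [0.5351, 0.0812, 0.1117], 'tool_rot': [-3.1411, -0.0006, -0.0931], 'force': [0.1245, 0.0607, -5.2173], 'grip_width': 0.0129, 'finger_force': 89.346, 'qpos': [-0.7022, 0.6546, 0.6342, 1.9467, -0.5749, 0.7261, -1.387]}
```

View pics/c6.png

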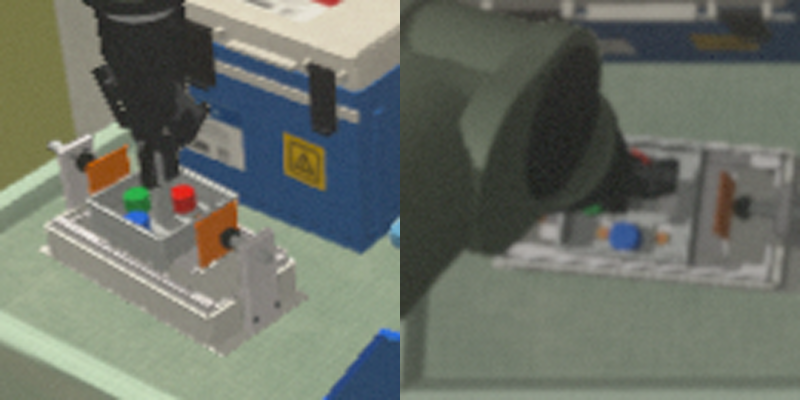

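The picture shows the sieve over the rails between the buffers, with all the caps inside and gaps at both tabs. I lower it gently and watch the force.

```bash
python3 -m handwheel '[{"dx":0,"dy":0,"dz":0.3,"wx":0,"wy":0,"wz":0,"claw":0},{"dx":0,"dy":0,"dz":0,"wx":0,"wy":0,"wz":0,"claw":0}]'
python3 -m handwheel '[{"dx":0,"dy":0,"dz":0.3,"wx":0,"wy":0,"wz":0,"claw":0},{"dx":0,"dy":0,"dz":0,"wx":0,"wy":0,"wz":0,"claw":0}]'
python3 -m handwheel '[{"dx":0,"dy":0,"dz":0.2,"wx":0,"wy":0,"wz":0,"claw":0},{"dx":0,"dy":0,"dz":0,"wx":0,"wy":0,"wz":0,"claw":0}]'
python3 -m handwheel '[{"dx":0,"dy":0,"dz":0.2,"wx":0,"wy":0,"wz":0,"claw":0},{"dx":0,"dy":0,"dz":0,"wx":0,"wy":0,"wz":0,"claw":0}]'
```

```text
clock: 9.05
position: [0.5348, 0.081, 0.1081]
tool_rot: [3.141, 0.0, -0.093]
force: [0.1, -0.1, -5.4]
grip_width: 0.0133
finger_force: 89.3
clock: 9.3
position: [0.5347, 0.081, 0.1051]
tool_rot: [3.141, 0.0, -0.093]
force: [0.7, 0.1, -5.4]
grip_width: 0.0128
finger_force: 89.3
clock: 9.55
position: [0.5348, 0.081, 0.1032]
tool_rot: [3.141, 0.0, -0.093]
force: [0.5, -0.2, -6.3]
grip_width: 0.0129
finger_force: 89.3
clock: 9.8
position: [0.5349, 0.081, 0.1013]
tool_rot: [3.142, -0.0, -0.093]
force: [-0.7, -0.2, -1.5]
grip_width: 0.0131
finger_force: 89.9
```

```bash
python3 -m handwheel '[{"dx":0,"dy":0,"dz":0.15,"wx":0,"wy":0,"wz":0,"claw":0},{"dx":0,"dy":0,"dz":0,"wx":0,"wy":0,"wz":0,"claw":0},{"dx":0,"dy":0,"dz":0,"wx":0,"wy":0,"wz":0,"claw":0}]'
python3 -m handwheel '[{"dx":0,"dy":0.2,"dz":0,"wx":0,"wy":0,"wz":0,"claw":0},{"dx":0,"dy":0.2,"dz":0,"wx":0,"wy":0,"wz":0,"claw":0},{"dx":0,"dy":0,"dz":0,"wx":0,"wy":0,"wz":0,"claw":0}]'
```

```text
clock: 10.18
position: [0.5349, 0.081, 0.0999]
tool_rot: [3.142, -0.0, -0.093]
force: [-2.1, -1.8, 0.7]
grip_width: 0.0131
finger_force: 90.2
clock: 10.55
position: [0.5347, 0.077, 0.0999]
tool_rot: [-3.141, -0.0, -0.093]
force: [0.2, 2.3, -0.2]
grip_width: 0.0132
finger_force: 90.2
```

```bash
for i in 1; do python3 -m handwheel '[{"dx":0,"dy":0.3,"dz":0,"wx":0,"wy":0,"wz":0,"claw":0},{"dx":0,"dy":0.1,"dz":0,"wx":0,"wy":0,"wz":0,"claw":0}]'; python3 -m handwheel '[{"dx":0,"dy":0.3,"dz":0,"wx":0,"wy":0,"wz":0,"claw":0},{"dx":0,"dy":0.1,"dz":0,"wx":0,"wy":0,"wz":0,"claw":0}]'; python3 -m handwheel '[{"dx":0,"dy":0.3,"dz":0,"wx":0,"wy":0,"wz":0,"claw":0},{"dx":0,"dy":0.1,"dz":0,"wx":0,"wy":0,"wz":0,"claw":0}]'; python3 -m handwheel '[{"dx":0,"dy":0.3,"dz":0,"wx":0,"wy":0,"wz":0,"claw":0},{"dx":0,"dy":0.1,"dz":0,"wx":0,"wy":0,"wz":0,"claw":0}]'; done | grep -E "position|^force"
```

```text
position: [0.5342, 0.0731, 0.0999]
force: [0.8, 5.7, -0.2]
position: [0.5339, 0.0693, 0.0999]
force: [0.8, 7.1, 0.3]
position: [0.5335, 0.0656, 0.0999]
force: [1.7, 7.3, -0.2]
position: [0.5332, 0.0619, 0.0999]
force: [1.1, 9.4, 0.6]
```

```bash
cat >> h.py <<'E'
def tabs(f):
    hsv=cv2.cvtColor(f["frame"],cv2.COLOR_BGR2HSV); m=cv2.inRange(hsv,(4,170,90),(16,255,255)); m[:150]=0
    out=[]
    n,l,s,c=cv2.connectedComponentsWithStats(m)
    for i in range(1,n):
        if s[i][4]>250: 
            out.append((s[i].tolist(),c[i].round(1).tolist()))
    return out
E
python3 - <<'E'
from h import *
f=optics.grab_frame("wrist"); np.save("w7.npy",f,allow_pickle=True); st()
for n in("w5.npy","w7.npy"): print(n,tabs(np.load(n,allow_pickle=True).item()))
t=optics.grab_frame("top"); a=cv2.resize(t["frame"][150:280,70:200],(400,400),interpolation=cv2.INTER_CUBIC); b=cv2.resize(f["frame"],(533,400)); 
cv2.imwrite("pics/c7.png",np.hstack([cv2.resize(a,(267,267)),b[:267]]))
E
```

```text
{'clock': 11.6, 'position': [0.5332, 0.0618, 0.0999], 'tool_rot': [-3.1405, -0.0001, -0.0927], 'force': [0.5646, 9.2177, -0.5359], 'grip_width': 0.013, 'finger_force': 90.1649, 'qpos': [-0.6548, 0.6647, 0.6133, 1.9637, -0.5884, 0.6963, -1.3393]}
w5.npy [([127, 223, 16, 86, 333], [134.2, 264.9]), ([387, 255, 24, 47, 306], [397.0, 276.6])]
w7.npy [([373, 208, 28, 98, 692], [387.8, 264.7]), ([97, 223, 19, 87, 418], [105.8, 263.1])]
```

Comparing the tabs in the wrist pictures, the −y tab is in by about 14 mm, so contact was at y≈0.076. I push 1.5 mm further, then slide back and feel for the other buffer.

```bash
python3 -m handwheel '[{"dx":0,"dy":0.15,"dz":0,"wx":0,"wy":0,"wz":0,"claw":0},{"dx":0,"dy":0,"dz":0,"wx":0,"wy":0,"wz":0,"claw":0},{"dx":0,"dy":0,"dz":0,"wx":0,"wy":0,"wz":0,"claw":0}]'
python3 -m handwheel '[{"dx":0,"dy":-0.5,"dz":0,"wx":0,"wy":0,"wz":0,"claw":0},{"dx":0,"dy":-0.6,"dz":0,"wx":0,"wy":0,"wz":0,"claw":0},{"dx":0,"dy":-0.6,"dz":0,"wx":0,"wy":0,"wz":0,"claw":0},{"dx":0,"dy":-0.5,"dz":0,"wx":0,"wy":0,"wz":0,"claw":0},{"dx":0,"dy":-0.3,"dz":0,"wx":0,"wy":0,"wz":0,"claw":0}]'
python3 -m handwheel '[{"dx":0,"dy":-0.3,"dz":0,"wx":0,"wy":0,"wz":0,"claw":0},{"dx":0,"dy":-0.1,"dz":0,"wx":0,"wy":0,"wz":0,"claw":0}]'
python3 -m handwheel '[{"dx":0,"dy":-0.3,"dz":0,"wx":0,"wy":0,"wz":0,"claw":0},{"dx":0,"dy":-0.1,"dz":0,"wx":0,"wy":0,"wz":0,"claw":0}]'
python3 -m handwheel '[{"dx":0,"dy":-0.3,"dz":0,"wx":0,"wy":0,"wz":0,"claw":0},{"dx":0,"dy":-0.1,"dz":0,"wx":0,"wy":0,"wz":0,"claw":0}]'
python3 - <<'E'
from h import *
f=optics.grab_frame("wrist"); np.save("w8.npy",f,allow_pickle=True); print(tabs(f))
E
```

```text
clock: 12.02
position: [0.533, 0.0604, 0.0999]
tool_rot: [-3.141, -0.0, -0.093]
force: [0.7, 9.1, -0.0]
grip_width: 0.0129
finger_force: 90.2
clock: 12.65
position: [0.5351, 0.0846, 0.0997]
tool_rot: [3.141, 0.0, -0.093]
force: [-0.8, -3.9, 0.5]
grip_width: 0.0129
finger_force: 90.2
clock: 12.9
position: [0.5355, 0.0886, 0.0998]
tool_rot: [3.141, 0.0, -0.093]
force: [-0.4, -3.0, -0.0]
grip_width: 0.0128
finger_force: 90.2
clock: 13.15
position: [0.5359, 0.0926, 0.0998]
tool_rot: [3.142, 0.0, -0.093]
force: [-0.5, -3.8, -0.3]
grip_width: 0.0132
finger_force: 90.2
clock: 13.4
position: [0.5363, 0.0967, 0.0998]
tool_rot: [-3.142, 0.0, -0.093]
force: [-0.2, -2.6, -0.6]
grip_width: 0.0129
finger_force: 90.2
[([125, 223, 17, 87, 414], [132.6, 263.4]), ([386, 255, 26, 50, 377], [397.5, 278.9])]
```

Friction is about 3.3 N and there is no contact yet on the +y side. I continue feeling.

```bash
(python3 -m handwheel '[{"dx":0,"dy":-0.3,"dz":0,"wx":0,"wy":0,"wz":0,"claw":0},{"dx":0,"dy":-0.1,"dz":0,"wx":0,"wy":0,"wz":0,"claw":0}]'
python3 -m handwheel '[{"dx":0,"dy":-0.3,"dz":0,"wx":0,"wy":0,"wz":0,"claw":0},{"dx":0,"dy":-0.1,"dz":0,"wx":0,"wy":0,"wz":0,"claw":0}]'
python3 -m handwheel '[{"dx":0,"dy":-0.3,"dz":0,"wx":0,"wy":0,"wz":0,"claw":0},{"dx":0,"dy":-0.1,"dz":0,"wx":0,"wy":0,"wz":0,"claw":0}]') | grep -E "position|^force"
python3 - <<'E'
from h import *
f=optics.grab_frame("wrist"); print(tabs(f))
E
```

```text
position: [0.5367, 0.1007, 0.0998]
force: [-1.7, -3.6, 0.6]
position: [0.5371, 0.1046, 0.0998]
force: [-1.1, -3.8, 0.1]
position: [0.5374, 0.1084, 0.0998]
force: [-0.4, -6.7, 0.9]
[([134, 222, 17, 88, 447], [141.3, 263.7]), ([393, 253, 24, 49, 317], [402.8, 275.9])]
```

```bash
(python3 -m handwheel '[{"dx":0,"dy":-0.3,"dz":0,"wx":0,"wy":0,"wz":0,"claw":0},{"dx":0,"dy":-0.3,"dz":0,"wx":0,"wy":0,"wz":0,"claw":0},{"dx":0,"dy":-0.1,"dz":0,"wx":0,"wy":0,"wz":0,"claw":0}]'
python3 -m handwheel '[{"dx":0,"dy":-0.2,"dz":0,"wx":0,"wy":0,"wz":0,"claw":0},{"dx":0,"dy":-0.1,"dz":0,"wx":0,"wy":0,"wz":0,"claw":0},{"dx":0,"dy":0,"dz":0,"wx":0,"wy":0,"wz":0,"claw":0}]') | grep -E "position|^force"
python3 - <<'E'
from h import *
f=optics.grab_frame("wrist"); print(tabs(f)); np.save("w9.npy",f,allow_pickle=True)
E
```

```text
position: [0.538, 0.1149, 0.0998]
force: [-0.7, -8.0, 1.1]
position: [0.5383, 0.1177, 0.0998]
force: [-1.0, -9.2, 0.7]
[([152, 219, 16, 88, 458], [159.1, 262.0])]
```

```bash
(python3 -m handwheel '[{"dx":0,"dy":-0.2,"dz":0,"wx":0,"wy":0,"wz":0,"claw":0},{"dx":0,"dy":0,"dz":0,"wx":0,"wy":0,"wz":0,"claw":0},{"dx":0,"dy":0,"dz":0,"wx":0,"wy":0,"wz":0,"claw":0}]'
python3 -m handwheel '[{"dx":0,"dy":0.5,"dz":0,"wx":0,"wy":0,"wz":0,"claw":0},{"dx":0,"dy":0.7,"dz":0,"wx":0,"wy":0,"wz":0,"claw":0},{"dx":0,"dy":0.7,"dz":0,"wx":0,"wy":0,"wz":0,"claw":0},{"dx":0,"dy":0.4,"dz":0,"wx":0,"wy":0,"wz":0,"claw":0},{"dx":0,"dy":0,"dz":0,"wx":0,"wy":0,"wz":0,"claw":0}]') | grep -E "position|^force"
python3 - <<'E'
from h import *
f=optics.grab_frame("wrist"); print(tabs(f)); np.save("w10.npy",f,allow_pickle=True)
t=optics.grab_frame("top")
a=cv2.resize(f["frame"][140:330,80:440],(800,422),interpolation=cv2.INTER_CUBIC); b=cv2.resize(t["frame"][185:250,90:190],(277,178),interpolation=cv2.INTER_CUBIC)
c=np.zeros((600,800,3),np.uint8); c[:422]=a; c[422:,:277]=b; s=optics.grab_frame("scene"); c[422:,280:520]=cv2.resize(s["frame"][150:230,150:258],(240,178),interpolation=cv2.INTER_CUBIC); cv2.imwrite("pics/c10.png",c)
E
```

```text
position: [0.5385, 0.1197, 0.0998]
force: [-0.6, -7.9, 1.7]
position: [0.5364, 0.097, 0.0999]
force: [0.4, -2.4, 0.0]
[([125, 222, 18, 88, 419], [133.2, 263.2]), ([386, 255, 26, 50, 374], [397.8, 278.1])]
```

View pics/c10.png

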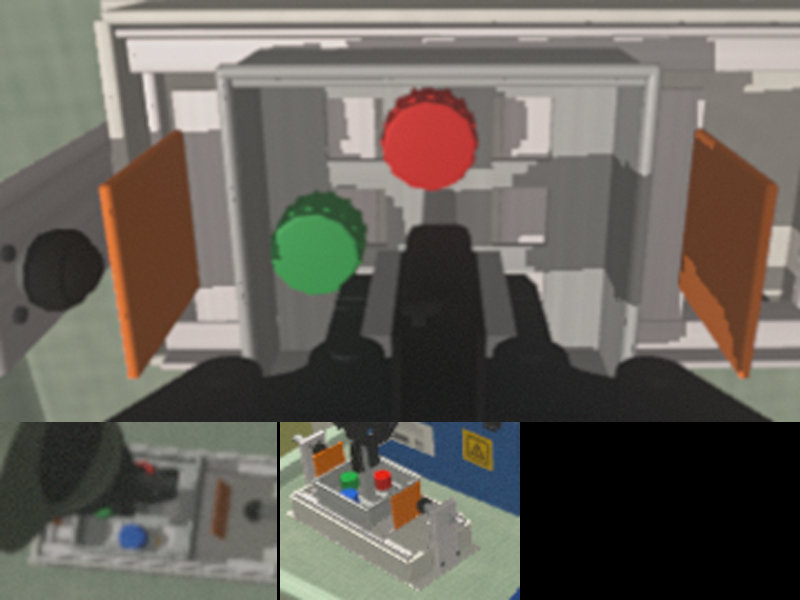

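The picture shows both far holes empty. All three caps are in the sieve, and in the small top view the holes beside the blue cap at (132,537) show no brass either. I check that numerically.

Run:
```python
from h import *
def brass(im):
    h=cv2.cvtColor(im,cv2.COLOR_BGR2HSV); return cv2.inRange(h,(5,60,60),(25,255,255))
t=optics.grab_frame("top"); old=cv2.imread("pics/c6.png")[:,400:]; old=cv2.resize(old,(130,130),interpolation=cv2.INTER_AREA)
new=t["frame"][150:280,70:200]
for im in(old,new):
    n,l,s,c=cv2.connectedComponentsWithStats(brass(im)); print([(s[i].tolist()) for i in range(1,n) if s[i][4]>1])
s=optics.grab_frame("scene"); 
for k,n in(("top",t),("scene",s)): print(k,[(round(r["p"],2),r["rect"]) for r in optics.masks_of("seal_1",k)])
f=optics.grab_frame("wrist"); print([(round(r["p"],2),r["rect"]) for r in optics.masks_of("seal_1","wrist")])
```

```text
[[95, 11, 21, 5, 76], [75, 48, 2, 1, 2], [102, 56, 7, 22, 113], [45, 70, 2, 2, 3], [64, 74, 3, 4, 11], [83, 76, 4, 4, 14]]
[[95, 11, 21, 5, 74], [73, 49, 4, 4, 4], [96, 56, 8, 22, 117], [39, 70, 3, 3, 8], [76, 77, 2, 2, 3]]
top []
scene [(0.34, [243.9, 216.9, 81.0, 49.9])]
[]
```

Three faint brass pixels remain at the near −y hole, so a seal may be hung up there. I stroke the +y buffer again, a little deeper, then the −y buffer once more.

```bash
(python3 -m handwheel '[{"dx":0,"dy":-0.6,"dz":0,"wx":0,"wy":0,"wz":0,"claw":0},{"dx":0,"dy":-0.5,"dz":0,"wx":0,"wy":0,"wz":0,"claw":0},{"dx":0,"dy":-0.6,"dz":0,"wx":0,"wy":0,"wz":0,"claw":0},{"dx":0,"dy":-0.5,"dz":0,"wx":0,"wy":0,"wz":0,"claw":0},{"dx":0,"dy":-0.2,"dz":0,"wx":0,"wy":0,"wz":0,"claw":0},{"dx":0,"dy":0,"dz":0,"wx":0,"wy":0,"wz":0,"claw":0},{"dx":0,"dy":0,"dz":0,"wx":0,"wy":0,"wz":0,"claw":0}]'
python3 - <<'E'
from h import *
f=optics.grab_frame("wrist"); print(tabs(f))
E
python3 -m handwheel '[{"dx":0,"dy":0.6,"dz":0,"wx":0,"wy":0,"wz":0,"claw":0},{"dx":0,"dy":0.8,"dz":0,"wx":0,"wy":0,"wz":0,"claw":0},{"dx":0,"dy":0.8,"dz":0,"wx":0,"wy":0,"wz":0,"claw":0},{"dx":0,"dy":0.8,"dz":0,"wx":0,"wy":0,"wz":0,"claw":0},{"dx":0,"dy":0.6,"dz":0,"wx":0,"wy":0,"wz":0,"claw":0},{"dx":0,"dy":0.4,"dz":0,"wx":0,"wy":0,"wz":0,"claw":0},{"dx":0,"dy":0,"dz":0,"wx":0,"wy":0,"wz":0,"claw":0}]') | grep -vE "finger|grip|rot"
python3 - <<'E'
from h import *
t=optics.grab_frame("top");new=t["frame"][150:280,70:200]; h=cv2.cvtColor(new,cv2.COLOR_BGR2HSV)
n,l,s,c=cv2.connectedComponentsWithStats(cv2.inRange(h,(5,60,60),(25,255,255))); print([(s[i].tolist()) for i in range(1,n)])
E
```

```text
clock: 17.38
position: [0.5386, 0.1209, 0.0998]
force: [-0.6, -7.8, 1.5]
[([159, 221, 15, 83, 452], [165.2, 261.4])]
clock: 18.3
position: [0.5349, 0.0809, 0.0998]
force: [-0.5, -1.8, 0.9]
[[95, 11, 21, 5, 74], [77, 49, 1, 1, 1], [80, 54, 3, 1, 3], [103, 57, 7, 21, 108], [47, 71, 1, 2, 2]]
```

```bash
(python3 -m handwheel '[{"dx":0,"dy":0.5,"dz":0,"wx":0,"wy":0,"wz":0,"claw":0},{"dx":0,"dy":0.5,"dz":0,"wx":0,"wy":0,"wz":0,"claw":0},{"dx":0,"dy":0.5,"dz":0,"wx":0,"wy":0,"wz":0,"claw":0},{"dx":0,"dy":0.4,"dz":0,"wx":0,"wy":0,"wz":0,"claw":0},{"dx":0,"dy":0.15,"dz":0,"wx":0,"wy":0,"wz":0,"claw":0},{"dx":0,"dy":0,"dz":0,"wx":0,"wy":0,"wz":0,"claw":0},{"dx":0,"dy":0,"dz":0,"wx":0,"wy":0,"wz":0,"claw":0}]'
python3 - <<'E'
from h import *
f=optics.grab_frame("wrist"); print(tabs(f))
E
python3 -m handwheel '[{"dx":0,"dy":-0.6,"dz":0,"wx":0,"wy":0,"wz":0,"claw":0},{"dx":0,"dy":-0.6,"dz":0,"wx":0,"wy":0,"wz":0,"claw":0},{"dx":0,"dy":-0.5,"dz":0,"wx":0,"wy":0,"wz":0,"claw":0},{"dx":0,"dy":-0.4,"dz":0,"wx":0,"wy":0,"wz":0,"claw":0},{"dx":0,"dy":0,"dz":0,"wx":0,"wy":0,"wz":0,"claw":0}]') | grep -vE "finger|grip|rot"
python3 - <<'E'
from h import *
def br(im):
    h=cv2.cvtColor(im,cv2.COLOR_BGR2HSV); n,l,s,c=cv2.connectedComponentsWithStats(cv2.inRange(h,(8,90,60),(25,255,255))); return [s[i].tolist() for i in range(1,n) if s[i][4]>3]
t=optics.grab_frame("top"); print("top",br(t["frame"][150:280,70:200]))
f=optics.grab_frame("wrist"); print("w",br(f["frame"][160:250,180:380])); print("w5",br(np.load("w5.npy",allow_pickle=True).item()["frame"][160:250,180:380]))
plan([(0.5345,0.0805,0.25,-95.4),(0.53,-0.1,0.22,-88),(0.528,-0.239,0.2,-82.2)],vmax=.04)
E
```

```text
clock: 19.23
position: [0.533, 0.0617, 0.0998]
force: [1.5, 7.2, -0.4]
[([373, 209, 28, 97, 669], [387.5, 265.1]), ([96, 223, 20, 87, 424], [105.4, 263.1])]
clock: 19.9
position: [0.5349, 0.0824, 0.0997]
force: [0.2, 0.0, 1.0]
top [[96, 12, 15, 4, 40], [103, 57, 6, 21, 84]]
w []
w5 [[51, 29, 18, 17, 241], [127, 32, 16, 17, 228]]
[{"dx": -0.01, "dy": 0.05, "dz": -3.76}, {"dy": 0.04, "dz": -3.75}, {"dx": -0.01, "dy": 0.05, "dz": -3.76, "wz": 0.001}, {"dy": 0.04, "dz": -3.75}, {"dx": 0.25, "dy": 3.6, "dz": 0.6, "wz": -0.026}, {"dx": 0.15, "dy": 3.61, "dz": 0.6, "wz": -0.026}, {"dx": 0.06, "dy": 3.61, "dz": 0.6, "wz": -0.026}, {"dx": -0.03, "dy": 3.61, "dz": 0.6, "wz": -0.025}]
[{"dx": -0.12, "dy": 3.61, "dz": 0.59, "wz": -0.026}, {"dx": -0.17, "dy": 3.47, "dz": 0.5, "wz": -0.025}, {"dx": -0.26, "dy": 3.47, "dz": 0.5, "wz": -0.025}, {"dx": -0.35, "dy": 3.46, "dz": 0.5, "wz": -0.026}, {"dx": -0.43, "dy": 3.45, "dz": 0.5, "wz": -0.025}]
```

All holes are clear. I lift the sieve and carry it back to the mat.

```bash
python3 -m handwheel '[{"dx":0,"dy":0,"dz":-1.5,"wx":0,"wy":0,"wz":0,"claw":0},{"dx":0,"dy":0,"dz":-3.8,"wx":0,"wy":0,"wz":0,"claw":0},{"dx":0,"dy":0,"dz":-3.8,"wx":0,"wy":0,"wz":0,"claw":0},{"dx":0,"dy":0,"dz":-3.8,"wx":0,"wy":0,"wz":0,"claw":0},{"dx":0,"dy":0.2,"dz":-2,"wx":0,"wy":0,"wz":0,"claw":0},{"dx":0.3,"dy":2,"dz":0.6,"wx":0,"wy":0,"wz":-0.026,"claw":0},{"dx":0.2,"dy":3.6,"dz":0.6,"wx":0,"wy":0,"wz":-0.026,"claw":0},{"dx":0.1,"dy":3.6,"dz":0.6,"wx":0,"wy":0,"wz":-0.026,"claw":0}]'
python3 -m handwheel '[{"dx":0,"dy":3.6,"dz":0.6,"wx":0,"wy":0,"wz":-0.026,"claw":0},{"dx":-0.1,"dy":3.6,"dz":0.6,"wx":0,"wy":0,"wz":-0.026,"claw":0},{"dx":-0.2,"dy":3.5,"dz":0.6,"wx":0,"wy":0,"wz":-0.026,"claw":0},{"dx":-0.3,"dy":3.5,"dz":0.6,"wx":0,"wy":0,"wz":-0.026,"claw":0},{"dx":-0.4,"dy":3.5,"dz":0.6,"wx":0,"wy":0,"wz":-0.026,"claw":0},{"dx":-0.4,"dy":3,"dz":0.6,"wx":0,"wy":0,"wz":-0.024,"claw":0},{"dx":0,"dy":0,"dz":0,"wx":0,"wy":0,"wz":0,"claw":0}]'
python3 - <<'E'
from h import *
plan([(0.528,-0.239,0.12,-82.2),(0.528,-0.239,0.065,-82.2)],vmax=.04)
E
```

```text
clock: 21.0
position: [0.5346, -0.0132, 0.2313]
tool_rot: [-3.141, 0.0, -0.014]
force: [-0.3, 0.6, -5.6]
grip_width: 0.0129
finger_force: 89.4
clock: 21.88
position: [0.5297, -0.2224, 0.1952]
tool_rot: [3.141, 0.001, 0.135]
force: [0.1, -0.0, -4.9]
grip_width: 0.013
finger_force: 89.6
[{"dx": -0.2, "dy": 0.81, "dz": 3.76}, {"dx": -0.19, "dy": 0.8, "dz": 3.77, "wx": 0.001, "wy": 0.001, "wz": -0.001}, {"dz": 2.75}, {"dy": 0.01, "dz": 2.75}]
```

```bash
python3 -m handwheel '[{"dx":-0.2,"dy":0.8,"dz":3.8,"wx":0,"wy":0,"wz":0,"claw":0},{"dx":-0.1,"dy":0.8,"dz":3.8,"wx":0,"wy":0,"wz":0,"claw":0},{"dx":0,"dy":0,"dz":3,"wx":0,"wy":0,"wz":0,"claw":0},{"dx":0,"dy":0,"dz":1.8,"wx":0,"wy":0,"wz":0,"claw":0},{"dx":0,"dy":0,"dz":0.5,"wx":0,"wy":0,"wz":0,"claw":0},{"dx":0,"dy":0,"dz":0,"wx":0,"wy":0,"wz":0,"claw":0}]'
python3 -m handwheel '[{"dx":0,"dy":0,"dz":0.2,"wx":0,"wy":0,"wz":0,"claw":0},{"dx":0,"dy":0,"dz":0,"wx":0,"wy":0,"wz":0,"claw":0}]'
python3 -m handwheel '[{"dx":0,"dy":0,"dz":0.2,"wx":0,"wy":0,"wz":0,"claw":0},{"dx":0,"dy":0,"dz":0,"wx":0,"wy":0,"wz":0,"claw":0}]'
```

```text
clock: 22.62
position: [0.5305, -0.2361, 0.0665]
tool_rot: [3.141, -0.001, 0.139]
force: [1.2, 0.0, -5.3]
grip_width: 0.0129
finger_force: 89.6
clock: 22.88
position: [0.5304, -0.2361, 0.0643]
tool_rot: [3.141, -0.001, 0.139]
force: [0.5, 0.7, -5.1]
grip_width: 0.013
finger_force: 89.6
clock: 23.12
position: [0.5303, -0.2362, 0.0619]
tool_rot: [3.141, -0.0, 0.139]
force: [0.6, -0.6, -3.7]
grip_width: 0.0127
finger_force: 89.8
```

```bash
python3 -m handwheel '[{"dx":0,"dy":0,"dz":0.1,"wx":0,"wy":0,"wz":0,"claw":0},{"dx":0,"dy":0,"dz":0,"wx":0,"wy":0,"wz":0,"claw":0}]' 30
python3 -m handwheel '[{"dx":0,"dy":0,"dz":0,"wx":0,"wy":0,"wz":0,"claw":18},{"dx":0,"dy":0,"dz":0,"wx":0,"wy":0,"wz":0,"claw":30},{"dx":0,"dy":0,"dz":0,"wx":0,"wy":0,"wz":0,"claw":50},{"dx":0,"dy":0,"dz":0,"wx":0,"wy":0,"wz":0,"claw":50}]'
python3 -m handwheel '[{"dx":0,"dy":0,"dz":-1,"wx":0,"wy":0,"wz":0,"claw":50},{"dx":0,"dy":0,"dz":-3,"wx":0,"wy":0,"wz":0,"claw":50},{"dx":0,"dy":0,"dz":-4,"wx":0,"wy":0,"wz":0,"claw":70},{"dx":0,"dy":0,"dz":-4,"wx":0,"wy":0,"wz":0,"claw":100},{"dx":0,"dy":0,"dz":-4,"wx":0,"wy":0,"wz":0,"claw":100},{"dx":0,"dy":0,"dz":-2,"wx":0,"wy":0,"wz":0,"claw":100},{"dx":0,"dy":0,"dz":0,"wx":0,"wy":0,"wz":0,"claw":100}]'
python3 - <<'E'
from h import *
f=optics.grab_frame("wrist"); np.save("w11.npy",f,allow_pickle=True); cv2.imwrite("pics/w11.png",cv2.resize(f["frame"][:300,:400],(800,600),interpolation=cv2.INTER_CUBIC))
E
```

```text
clock: 23.38
position: [0.5303, -0.2363, 0.0618]
tool_rot: [-3.141, -0.001, 0.138]
force: [-5.0, 3.6, 15.7]
grip_width: 0.0125
finger_force: 93.0
clock: 23.88
position: [0.5302, -0.2362, 0.0608]
tool_rot: [3.142, 0.0, 0.139]
force: [0.1, 0.1, 0.1]
grip_width: 0.0427
finger_force: 0.0
clock: 24.75
position: [0.5306, -0.2364, 0.2426]
tool_rot: [3.141, -0.003, 0.139]
force: [-0.1, 0.6, -0.4]
grip_width: 0.0857
finger_force: 0.0
```

View pics/w11.png

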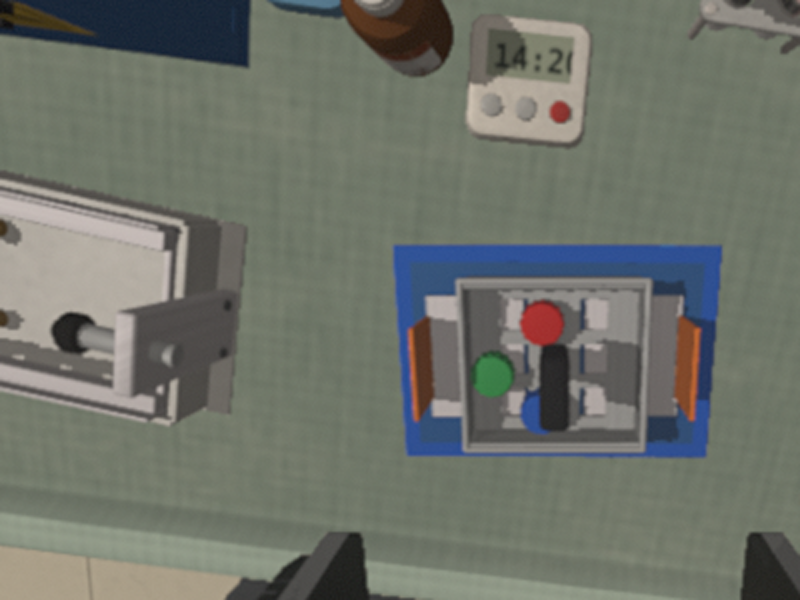

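The picture shows the sieve on the mat at (555,365), parallel to it. The four holes that held seals are empty, the three caps are inside, and seals are visible in the receiver at (5,230) and (5,318). One last numeric check before handing in.

Run:
```python
from h import *
f=np.load("w11.npy",allow_pickle=True).item()
g=lambda P,z:np.array([atz(f,(u+.5)/2-.5,(v+.5)/2-.5,z)[:2] for u,v in P])
S=g(((458,281),(652,280),(646,452),(463,452)),.04); M=g(((394,246),(722,246),(706,458),(408,458)),.004)
for C in(S,M): d=C[0]-C[1]; print(C.mean(0).round(4),np.degrees(np.arctan2(d[1],d[0])).round(1))
t=optics.grab_frame("top"); h=cv2.cvtColor(t["frame"][150:280,70:330],cv2.COLOR_BGR2HSV)
n,l,s,c=cv2.connectedComponentsWithStats(cv2.inRange(h,(8,80,50),(25,255,255))); print([s[i].tolist() for i in range(1,n) if s[i][4]>3])
```

```text
[ 0.5276 -0.2376] 98.2
[ 0.5274 -0.2394] 97.9
[[96, 12, 16, 4, 52], [233, 55, 5, 19, 46], [77, 57, 4, 4, 11], [75, 77, 3, 3, 6]]
```

The sieve is centred within 2 mm. Only two seals show in the top view because the arm hides part of the receiver, so I move aside and count all four.

```bash
python3 -m handwheel '[{"dx":0,"dy":-3,"dz":-1,"wx":0,"wy":0,"wz":0,"claw":100},{"dx":0,"dy":-5,"dz":-1,"wx":0,"wy":0,"wz":0,"claw":100},{"dx":0,"dy":-5,"dz":-1,"wx":0,"wy":0,"wz":0,"claw":100},{"dx":0,"dy":-5,"dz":-1,"wx":0,"wy":0,"wz":0,"claw":100},{"dx":0,"dy":-5,"dz":0,"wx":0,"wy":0,"wz":0,"claw":100},{"dx":0,"dy":-2,"dz":0,"wx":0,"wy":0,"wz":0,"claw":100},{"dx":0,"dy":0,"dz":0,"wx":0,"wy":0,"wz":0,"claw":100}]'
python3 - <<'E'
from h import *
f=optics.grab_frame("wrist"); h=cv2.cvtColor(f["frame"],cv2.COLOR_BGR2HSV)
n,l,s,c=cv2.connectedComponentsWithStats(cv2.inRange(h,(8,90,50),(25,255,255)))
for i in range(1,n):
    if s[i][4]>15: print(s[i].tolist(),atz(f,*c[i],.011).round(3))
print([(round(r["p"],2),r["rect"]) for r in optics.masks_of("seal_1","wrist")])
E
```

```text
clock: 25.72
position: [0.4951, 0.013, 0.2801]
tool_rot: [-3.142, 0.001, 0.142]
force: [0.3, 0.2, 1.3]
grip_width: 0.0856
finger_force: 0.0
[278, 0, 58, 24, 813] [0.678 0.007 0.011]
[416, 0, 59, 38, 1082] [ 0.695 -0.151  0.011]
[217, 106, 10, 11, 79] [0.558 0.09  0.011]
[210, 149, 9, 8, 55] [0.506 0.095 0.011]
[412, 153, 24, 47, 794] [ 0.515 -0.176  0.011]
[524, 155, 36, 45, 1141] [ 0.537 -0.332  0.011]
[(0.64, [412.9, 137.7, 144.9, 77.1]), (0.46, [212.1, 149.8, 8.0, 6.3]), (0.44, [220.8, 107.2, 7.2, 8.7])]
```

Run:
```python
from h import *
def scan(f,tag):
    # metric map of receiver interior, 1 mm/px, receiver frame
    a=np.radians(-5.3); X=np.arange(-40,41); Y=np.arange(-115,116)
    mp=np.zeros((len(Y),len(X),2),np.float32)
    for i,y in enumerate(Y):
        for j,x in enumerate(X):
            w=np.array([.535,.081])+np.array([np.cos(a)*x-np.sin(a)*y,np.sin(a)*x+np.cos(a)*y])/1000
            mp[i,j]=proj(f,[w[0],w[1],.009])
    m=cv2.remap(f["frame"],mp,None,cv2.INTER_LINEAR); cv2.imwrite(f"pics/map_{tag}.png",m)
    h=cv2.cvtColor(m,cv2.COLOR_BGR2HSV); 
    n,l,s,c=cv2.connectedComponentsWithStats(cv2.inRange(h,(3,50,15),(30,255,255)))
    print(tag,[(s[i][:].tolist(),(c[i]-[40,115]).round().tolist(),np.median(h[l==i],axis=0).tolist()) for i in range(1,n) if s[i][4]>12])
for k in("wrist","top","scene"): scan(optics.grab_frame(k),k)
f=np.load("w11.npy",allow_pickle=True).item()
h=cv2.cvtColor(f["frame"],cv2.COLOR_BGR2HSV); n,l,s,c=cv2.connectedComponentsWithStats(cv2.inRange(h,(3,70,20),(30,255,255)))
print([s[i].tolist() for i in range(1,n) if s[i][4]>8])
```

```text
wrist [([3, 121, 13, 12, 121], [-31.0, 11.0], [17.0, 122.0, 139.0]), ([55, 120, 15, 13, 154], [22.0, 11.0], [17.0, 127.0, 140.5])]
top [([5, 123, 12, 12, 112], [-30.0, 14.0], [20.0, 82.0, 145.0])]
scene [([52, 116, 21, 28, 355], [22.0, 14.0], [20.0, 100.0, 172.0])]
[[0, 1, 46, 16, 285], [171, 0, 55, 31, 1187], [0, 110, 4, 8, 21], [535, 139, 25, 35, 598], [0, 156, 4, 7, 22], [204, 159, 13, 51, 464], [337, 158, 13, 52, 507], [414, 244, 39, 35, 338]]
```

Only two brass patches show, at nearly the spot where both rows would land, so the pairs may be stacked. I test this by comparing the patch sizes with the projections of one and two discs.

Run:
```python
from h import *
def cyl(f,x,y,z0,z1,r=.0055):
    P=np.array([proj(f,[x+r*np.cos(t),y+r*np.sin(t),z]) for z in(z0,z1) for t in np.linspace(0,6.28,40)],np.float32)
    hl=cv2.convexHull(P); b=cv2.boundingRect(hl); return [round(v,1) for v in (P[:,0].min(),P[:,1].min(),np.ptp(P[:,0]),np.ptp(P[:,1]),cv2.contourArea(hl))]
for k,lo in(("wrist",50),("scene",50),("top",40)):
    f=optics.grab_frame(k); h=cv2.cvtColor(f["frame"],cv2.COLOR_BGR2HSV)
    n,l,s,c=cv2.connectedComponentsWithStats(cv2.inRange(h,(3,lo,15),(32,255,255)))
    for x,y in((.558,.090),(.506,.095)):
        u=proj(f,[x,y,.011]); print(k,"single",cyl(f,x,y,.005,.011),"stack",cyl(f,x,y,.005,.017))
        print("  blobs",[s[i].tolist() for i in range(1,n) if abs(c[i]-u).max()<12 and s[i][4]>3])
    u=proj(f,[.558,.090,.011]).astype(int)
    if k!="top":
        print(h[u[1]-11:u[1]+9,u[0]-8:u[0]+9,1]); print(h[u[1]-11:u[1]+9,u[0]-8:u[0]+9,2])
```

```text
wrist single [np.float32(214.5), np.float32(106.5), np.float32(9.7), np.float32(9.3), 72.4] stack [np.float32(213.6), np.float32(106.5), np.float32(10.7), np.float32(9.5), 81.5]
  blobs [[214, 106, 11, 12, 101]]
wrist single [np.float32(207.2), np.float32(148.1), np.float32(9.5), np.float32(9.3), 67.9] stack [np.float32(206.3), np.float32(148.1), np.float32(10.5), np.float32(10.0), 78.7]
  blobs [[207, 149, 10, 9, 72]]
[[ 25  25  24  24  25  25  25  25  25  25  24  23  24  25  24  21  20]
 [ 25  24  24  24  24  24  23  23  25  25  22  25  24  24  22  24  23]
 [ 27  23  24  24  24  22  24  24  25  22  22  22  24  25  24  23  24]
 [ 25  25  23  24  24  22  24  24  23  23  24  23  25  23  23  23  25]
 [ 25  23  25  22  23  23  22  24  24  21  21  23  23  23  23  24  24]
 [ 22  25  24  24  22  22  25  31  39  35  30  26  22  25  23  22  23]
 [ 24  23  24  22  24  29  50  71  90  87  70  49  27  21  22  24  24]
 [ 24  24  22  22  28  55  96 126 136 136 128 107  56  24  23  25  23]
 [ 24  23  22  23  43  86 130 144 145 141 141 139 110  54  22  22  23]
 [ 24  23  22  30  63 114 141 141 142 
[... 5094 characters left out ...]
01 220 221 221 220 218]
 [221 222 220 219 220 220 220 221 185 203 220 220 219 220 220 220 221]
 [220 221 220 219 221 220 221 222 219 221 220 220 220 220 220 221 222]
 [224 215 218 218 219 221 222 222 222 222 221 220 222 220 219 222 221]
 [229 208 211 222 222 221 221 222 221 221 222 221 222 222 222 223 224]]
top single [np.float32(147.3), np.float32(206.3), np.float32(4.9), np.float32(4.6), 17.1] stack [np.float32(146.7), np.float32(205.9), np.float32(5.4), np.float32(5.0), 20.2]
  blobs []
top single [np.float32(144.5), np.float32(226.3), np.float32(4.9), np.float32(4.6), 17.3] stack [np.float32(143.9), np.float32(226.0), np.float32(5.5), np.float32(4.9), 20.3]
  blobs [[144, 226, 5, 5, 19]]
```

The patch at (0.558,0.090) is elongated, as two overlapping discs would be, but the other is unclear. I take a closer look from right above the receiver.

```bash
python3 -m handwheel '[{"dx":-1,"dy":-3,"dz":2,"wx":0,"wy":0,"wz":0,"claw":100},{"dx":-1,"dy":-3,"dz":4,"wx":0,"wy":0,"wz":0,"claw":100},{"dx":-0.4,"dy":-2.1,"dz":3,"wx":0,"wy":0,"wz":0,"claw":100},{"dx":0,"dy":0,"dz":1,"wx":0,"wy":0,"wz":0,"claw":100},{"dx":0,"dy":0,"dz":0,"wx":0,"wy":0,"wz":0,"claw":100}]'
python3 - <<'E'
from h import *
f=optics.grab_frame("wrist"); h=cv2.cvtColor(f["frame"],cv2.COLOR_BGR2HSV); print(np.round(-np.array(f["R"]).T@f["t"],3))
m=cv2.inRange(h,(5,60,15),(30,255,255)); n,l,s,c=cv2.connectedComponentsWithStats(m)
for i in range(1,n):
    if s[i][4]>25:
        X=atz(f,*c[i],.011)
        if abs(X[0]-.535)<.06 and abs(X[1]-.08)<.13:
            q=np.column_stack(np.nonzero(l==i)[::-1]).astype(np.float32); k=1000*np.linalg.norm(atz(f,c[i][0]+1,c[i][1],.011)-X)
            print(s[i].tolist(),X.round(3),"mm/px",k.round(2),"rect mm",(np.array(cv2.minAreaRect(q)[1])*k).round(1),"area mm2",(s[i][4]*k*k).round(),"V",np.percentile(h[l==i][:,2],[5,50,95]))
            x,y,w,hh=s[i][:4]; print(h[y-1:y+hh+1,x-1:x+w+1,2])
E
```

```text
clock: 26.75
position: [0.4609, 0.0874, 0.1809]
tool_rot: [3.141, 0.0, 0.138]
force: [0.3, 0.6, 0.6]
grip_width: 0.0854
finger_force: 0.0
[0.536 0.098 0.323]
[282, 77, 13, 16, 160] [0.558 0.09  0.011] mm/px 0.91 rect mm [13.6 10.9] area mm2 131.0 V [111.95 136.   143.  ]
[[154 156 154 154 155 154 152 150 150 153 154 154 154 156 155]
 [154 154 156 153 150 148 147 143 143 146 144 146 151 156 154]
 [153 155 153 149 141 141 140 140 141 139 135 133 143 153 155]
 [155 155 151 141 139 140 137 137 137 138 137 134 135 139 137]
 [154 154 148 140 139 140 135 132 132 135 134 136 130 115 106]
 [155 154 148 139 137 138 139 138 137 133 129 130 130 114  97]
 [154 154 146 138 139 139 141 139 138 136 133 129 124 113 101]
 [155 155 149 141 140 140 139 140 137 136 136 133 121 105  97]
 [156 153 148 143 141 140 138 137 135 136 137 136 120  99  93]
 [154 150 145 140 138 138 137 134 134 134 136 136 128 105  92]
 [155 151 144 140 139 137 136 136 134 135 136 139 133 111  97]
 [155 148 141 136 138 137 136 136 133 136 137 137 129 110  96]
 [155 145 135 136 137 134 135 134 135 136 136 135 121 103  97]
 [154 144
[... 545 characters left out ...]
7 147 133 124 123 124 125 124 112 103  97 100 104]
 [158 149 137 132 132 135 136 137 138 131 114 100  95  99]
 [158 147 138 136 133 136 137 138 138 137 131 115 101  99]
 [154 153 144 138 135 134 132 135 136 138 137 124 108  99]
 [155 152 144 136 135 133 133 133 134 136 137 129 112  99]
 [154 147 141 136 136 134 133 134 132 134 135 133 116 101]
 [157 151 142 135 135 135 132 131 132 131 134 131 114 101]
 [161 152 140 135 134 133 134 132 131 131 132 125 110 101]
 [160 150 136 134 132 132 134 131 130 132 128 117 103 100]
 [160 156 144 135 134 132 131 130 129 125 119 107  99  98]
 [161 160 156 146 140 136 132 130 127 121 115 106  99  98]
 [160 161 160 158 153 152 145 145 147 147 143 128 112 109]]
```

The patch at (0.558,0.090) measures 13.6 × 10.9 mm with a waist, so it is two overlapping discs. The one at (0.506,0.094) shows a darker brass rim of what looks like a lower disc. The floor holes are all empty, so I hand the job in.

```bash
python3 -c "
from workcell import job_done
print(job_done())"
```

```text
the job is handed in; nothing more can be done
None
```

The job is handed in: the sieve stands released near the middle of the blue mat, about 2 mm off centre, with all three caps in it, and its holes are empty. The receiver shows two brass patches: one is clearly two overlapping seals, but that the other is also two I only infer from a darker rim.

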